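# Hang the measuring cups nested on their hook

## Task

The three steel measuring cups in the drainer are dry: put them away on the hook stand, hung by the eyes of their handles and nested one in the other, largest first, then the middle one, then the smallest. Slide each eye over the sprung catch and push it fully home, so that the handles lie against each other and the stop and the catch stands up in front of the last one. Feel your way on and never force the hook, and leave the salt shaker where it stands.

Things in the scene. Friction and masses are not known exactly. Their poses are not given: they have to be found in the camera images.
- large_eye (a point): centre of the eye atop the handle of the largest plain steel cup (92 mm across, 42 mm deep, 2 mm wall, about 150 g). z: up the handle; x: along the eye's bore, from mouth side to bottom. Eye: ring 22 mm across, 12 mm thick (x), 13 mm bore. The cup's axis runs parallel to the bore 108 mm below it; rim flush with the handle's front (-x) face, bottom behind it.
- large_grip (a point): where to pinch the largest cup's handle, 32 mm below its eye's centre: the upright handle is 22 mm wide (y, rounded edges) and 12 mm thick (x); 51 mm of it is bare between cup and eye. Same axes as the eye.
- middle_eye (a point): centre of the eye atop the handle of the middle-sized plain steel cup (74 mm across, 38 mm deep, 2 mm wall, about 120 g). z: up the handle; x: along the eye's bore, from mouth side to bottom. Eye: ring 22 mm across, 12 mm thick (x), 13 mm bore. The cup's axis runs parallel to the bore 108 mm below it; rim flush with the handle's front (-x) face, bottom behind it.
- middle_grip (a point): where to pinch the middle-sized cup's handle, 32 mm below its eye's centre: the upright handle is 22 mm wide (y, rounded edges) and 12 mm thick (x); 60 mm of it is bare between cup and eye. Same axes as the eye.
- small_eye (a point): centre of the eye atop the handle of the smallest plain steel cup (57 mm across, 34 mm deep, 2 mm wall, about 90 g). z: up the handle; x: along the eye's bore, from mouth side to bottom. Eye: ring 22 mm across, 12 mm thick (x), 13 mm bore. The cup's axis runs parallel to the bore 108 mm below it; rim flush with the handle's front (-x) face, bottom behind it.
- small_grip (a point): where to pinch the smallest cup's handle, 32 mm below its eye's centre: the upright handle is 22 mm wide (y, rounded edges) and 12 mm thick (x); 68 mm of it is bare between cup and eye. Same axes as the eye.
- drainer: drainer, fixed: white tray 225 x 150 x 16 mm with two steel rails along its x (44 mm apart, tops at 29 mm) on which the cups rest on their sides, handles up, mouths to its -x, and four wire hoops (60 mm high, 68 mm wide, 62 mm apart) that part three places. Which cup is in which place changes. Origin: centre of the underside.
- stand: hook stand, fixed: wooden foot 210 x 120 x 16 mm, round post up to z = 228 mm. Origin: foot of the post. The hook is a straight level steel rod 10 mm thick that leaves the post along the stand's -x, nominally 195 mm high, and runs over the foot. The rod is light: a load over 22 N on the stand spoils it. Cups are hung with mouths to the stand's -x.
- rod_point (a point): NOMINAL place of the rod's blunt point (2 mm across), 153 mm from the post's axis; the rod tapers over its last 18 mm. Rod and clamp are set by hand; the true place is not reported: up to 3.5 mm higher or lower, swung up to 0.022 rad either way about the post, pushed in or out by up to 14 mm. The eye has 1.5 mm play all round: work it on by feel. Axes as the stand's.
- rod_catch (a point): NOMINAL place of the sprung catch in the top of the rod, 123.5 mm from the post's axis: a bowed spring wire 4 mm wide that stands 3.2 mm proud over 13 mm (from 7.5 mm before to 5.5 mm behind this point), steeper behind. An eye pushed over it presses it flush (spring 1.5 to 3 N), which takes some 2 to 6 N along the rod; it pops up again behind the eye. It shares the rod's true offset.
- catch (a joint): how far the sprung catch is pressed down, m: 0 standing up, 0.0032 flush with the rod's top (it is pressed while an eye is over it)
- rod_stop (a point): NOMINAL centre of the front face of the stop flange on the rod (20 mm across), 80 mm from the post's axis. The three 12 mm handles fill 36 mm in front of it, 2 mm short of the catch's foot; seated eyes are centred 6 (largest), 18 (middle) and 30 mm (smallest) in front of this face. It shares the rod's true offset (up to 14 mm in or out). Axes as the stand's.
- salt_mill: loose salt shaker, 44 mm across, 90 mm high, bystander; origin at the centre of its underside
Mind the look-alikes: they are no part of the job. Leave any green look-alike of the part that bears middle_eye alone.

How it is judged (in metres and radians):
On the way, in this order (a step that is already met when the one before it is completed fails the run):
1. the largest cup hangs on the hook, its eye past the catch (x of large_eye in the frame of stand between -0.135 and -0.055 m and y of large_eye in the frame of stand between -0.008 and 0.008 m and z of large_eye in the frame of stand between 0.185 and 0.202 m and value of joint catch below 0.0012 m), for 0.2 s.
2. then the middle cup's eye is past the catch too, its handle in front of the largest cup's (all of step 1 and x of middle_eye in the frame of stand between -0.135 and -0.055 m and y of middle_eye in the frame of stand between -0.008 and 0.008 m and z of middle_eye in the frame of stand between 0.185 and 0.202 m and x of large_eye in the frame of middle_eye between 0.0105 and 0.04 m), for 0.2 s.
3. then the smallest cup's eye is past the catch, all three handles against each other (all of step 1 and x of middle_eye in the frame of stand between -0.135 and -0.055 m and y of middle_eye in the frame of stand between -0.008 and 0.008 m and z of middle_eye in the frame of stand between 0.185 and 0.202 m and x of small_eye in the frame of stand between -0.135 and -0.055 m and y of small_eye in the frame of stand between -0.008 and 0.008 m and z of small_eye in the frame of stand between 0.185 and 0.202 m and x of large_eye in the frame of middle_eye between 0.0105 and 0.015 m and x of middle_eye in the frame of small_eye between 0.0105 and 0.015 m), for 0.2 s.
At the end, for the whole second after the job is handed in: All three eyes are on the rod behind the catch, which stands up (pressed less than 1.2 mm): largest, middle and smallest from the stop outwards, each eye 10.5 to 15 mm in front of the one behind it (handles touching or nearly), handles within 0.3 rad of upright, released (all of step 3 and angle between each of large_eye, middle_eye, small_eye's own z axis and vertical below 0.3 rad).
It fails at once if the hook stand is loaded with more than 22 N (contact force between stand and anything else above 22 N).
It fails at once if the salt shaker is shifted by more than 30 mm (distance of salt_mill from where it was at the start of the episode above 0.03 m).
It also fails if it takes over 72 s, if anything falls off the work surface, if the arm or the gripper's body presses on something with over 40 N, if the wrist force passes 120 N, or if a joint passes its speed limit or range.

## Robot

A 6-joint arm with a two-finger parallel gripper is mounted at the origin on the work surface; the furniture and walls round the work are solid. World frame = base frame: x ahead of the robot, y to its left, z up, the work surface at z = 0. Lengths are in m, angles in degrees, forces in N, time in s.
With the tool pointing down it reaches from about 0.4 to 0.825 m from the base axis. Payload 7 kg.
Tool frame: the origin (TCP) lies on the centre line of the jaws, within the pads' length; the fingertips stand 19 mm ahead of it and the grasp point (between the pads) is the TCP; z points along the fingers, y is the line along which they close (so a half turn about z gives the same grasp; the last joint's range is limited). The gripper opens to 88 mm and grips with 3 to 60 N. Pads are 19 mm wide; open, the fingers measure 130 mm over their backs; the gripper's body (78 mm by 193 mm) begins 47 mm behind the grasp point.
Start: joints at [84.803, 20.546, 0.682, 0, -70.136, -16.507], TCP at [0.25, 0.627, 0.222] pointing down, gripper open.
Joint ranges: [-176.03, 176.03], [-82.01, 121.73], [-58.28, 71.71], [-173.87, 95.51], [-174.79, -0.11], [-173.66, 173.66]. Speed limits (degrees/s): [136.94, 136.94, 172.46, 180, 180, 180].

## Interface

Orientations are given as [roll, pitch, yaw] about the fixed x, y, z axes, in that order (R = Rz(yaw) Ry(pitch) Rx(roll)).
In Python, from plant import * gives the robot as it stands. The module is installed in compiled form; this text tells all that it offers.
- The arm moves only by the tool play_rows, never from a script. Its argument "deltas" is a list of rows, each a list of 6 numbers: the shift along the world's x, y, z scaled (see below), then the turn, a rotation vector about the world's x, y, z scaled (see below). A call has 1 to 10 rows; each row shifts and turns the commanded pose from where the row before left it; what a row does not reach is not made up. The controller multiplies each number of a shift by 800 mm and each number of a turn by 180 degrees. A row lasts 1/10 s, in which the tool goes at most 50 mm and 8.59 degrees, less where a joint would pass 70% of its speed; a pose out of reach is approached as far as the arm can. A call with a number of a shift or a turn outside -1 to 1 is refused whole. A call with a gripper value outside its range is refused whole. "gripper" is the gripper command: -1 is shut, 1 is fully open, values between are in proportion, set as the call begins (left out, the last holds). The fingers move at their own pace and stop on an object; the grip force is fixed at half the most. Time passes only in rows, so rows that do not move let the fingers close. It gives the time, the measured TCP pose, the force, the opening and the grip force at its end, in the units of the state.
- get_obs(): the state, without advancing time (a new reading comes with each control period).
- snapshot(name): name is "scene" or "side" or "wrist"; returns (picture, depth): 384x512x3 uint8, blue, green, red; 384x512 float32, m along the optical axis (not along the pixel's ray), 0 where there is no reading.
- camera_model(name): a dict with "fx", "fy", "cx", "cy" (pixels), "world_to_cam" (4x4, takes a point from world to camera coordinates). Camera axes: x right, y down, z forward; pixel columns grow to the right and rows downward; lengths in m; the calibration is good to about 2 mm. A picture is of the moment at which its call begins: read the wrist's pose just before it. camera_model takes no time and is no camera call; for the wrist camera it gives the pose at the moment of the call.
- close_job(): hands the job in; it is judged then, once.
The state is a dict: "clock": time; "joint_pos": joint angles; "qvel": joint speeds; "tau": joint torques, N m; "tool_pos": TCP position; "orientation": TCP orientation; "force": force on the tool from outside, world axes, zero at the start; "moment": the same for the moment, N m; "opening": finger opening in m; "gripper_force": force on a finger pad.
Only numpy, scipy, OpenCV 4.12 (cv2) and the standard library are available. Lean on these libraries where they do the work, as an engineer would, in place of code of your own. Each camera call takes 0.05 s, during which the arm holds its last target. There are 200 camera calls.

## Working session

There is one attempt and no reset: what is moved stays moved. The work goes in short steps, Python scripts to look and compute and a tool call to move; the robot and the scene stay as the last step left them, time stands still between calls to the robot, and variables do not carry over. Pictures are saved under pics/ and viewed, at most 10 in all, crops included, and the job is handed in when it is done.

Besides the shell and the picture viewer there is one more tool, called by a JSON object that holds its "op" and its "data", one argument or row to a line. play_rows: Moves the arm, as the interface text tells. Its arguments: {"type":"object","properties":{"deltas":{"type":"array","items":{"type":"array","items":{"type":"number","minimum":-1,"maximum":1}}},"gripper":{"type":"number"}},"required":["deltas"]}

```bash
mkdir -p pics
cat > h.py <<'E'
from plant import *
import numpy as np, cv2, pickle
def snap(n):
    m=camera_model(n); p,d=snapshot(n); return p,d,m
def pts(d,m):
    v,u=np.mgrid[0:d.shape[0],0:d.shape[1]]
    P=np.stack([(u-m['cx'])/m['fx']*d,(v-m['cy'])/m['fy']*d,d,np.ones_like(d)],-1)
    W=P@np.linalg.inv(np.array(m['world_to_cam'])).T
    W=W[...,:3]; W[d<=0]=np.nan; return W
def proj(m,X):
    c=np.array(m['world_to_cam'])@np.append(X,1); return c[0]/c[2]*m['fx']+m['cx'],c[1]/c[2]*m['fy']+m['cy']
E
python3 - <<'E'
from h import *
o=get_obs(); print(o)
ims=[]
for n in ['scene','side','wrist']:
    p,d,m=snap(n); pickle.dump((p,d,m),open(f'{n}0.pkl','wb')); cv2.imwrite(f'pics/{n}0.png',p); print(n,np.round(np.linalg.inv(m['world_to_cam']),3).tolist(),m['fx'])
E
```

```text
{'clock': 0.0, 'joint_pos': array([ 8.48032266e+01,  2.05925948e+01,  6.34473344e-01, -2.02138549e-02,
       -7.01366220e+01, -1.65056436e+01]), 'qvel': array([ 0.06177073,  0.01615805, -0.00388901, -0.07577518, -0.00503133,
        0.02413566]), 'tau': array([-5.84591580e-04, -5.82714915e+01,  2.93070155e+01,  6.99751407e+00,
        7.01569792e-03, -1.58627681e-04]), 'tool_pos': array([0.24946057, 0.62667697, 0.22081463]), 'orientation': array([ 1.79903762e+02, -8.70092408e-03, -2.17092937e+01]), 'force': array([-0.6196646 ,  0.07572024, -0.34561085]), 'moment': array([ 0.00150326,  0.03681356, -0.01569748]), 'gripper_force': 0.0, 'opening': 0.08736967669913259}
scene [[0.61, -0.45, 0.652, -0.251], [-0.792, -0.359, 0.493, -0.543], [0.012, -0.818, -0.576, 0.795], [0.0, 0.0, 0.0, 1.0]] 491.37203910898444
side [[0.953, -0.15, 0.264, 0.202], [-0.303, -0.426, 0.852, -1.023], [-0.015, -0.892, -0.452, 0.683], [0.0, 0.0, 0.0, 1.0]] 401.491117550703
wrist [[-0.369, -0.888, -0.274, 0.323], [-0.929, 0.354, 0.107, 0.599], [0.002, 0.294, -0.956, 0.384], [0.0, 0.0, 0.0, 1.0]] 324.93011953702876
```

View pics/scene0.png

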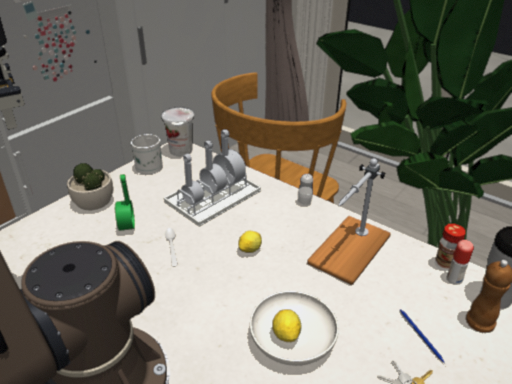

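View pics/side0.png

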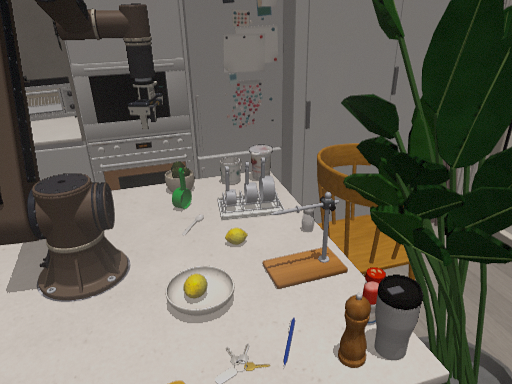

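The scene view shows three steel cups in the drainer with handle tops at about (188,158), (210,145) and (225,135). The green look-alike stands apart at (125,205). The stand's post is at (367,200), the rod's point at about (340,203) and the shaker at (306,190). The side view shows the same layout, with the drainer at (250,195) and the rod running from (325,207) to (275,212). The steel cups with graded sizes are the ones to move, and I'll check that in one enlarged crop.

Run:
```python
from h import *
S={n:pickle.load(open(n+'0.pkl','rb')) for n in ['scene','side','wrist']}
p,d,m=S['scene']; a=cv2.resize(p[120:225,155:270],None,fx=3.4,fy=3.4,interpolation=2)
q=S['side'][0]; b=cv2.resize(q[140:225,205:290],None,fx=4.2,fy=4.2,interpolation=2)
c=cv2.resize(p[145:245,300:400],None,fx=2.4,fy=2.4,interpolation=2); e=cv2.resize(q[185:285,255:355],None,fx=2.4,fy=2.4,interpolation=2)
C=np.zeros((600,800,3),np.uint8)
for im,x,y in[(a,0,0),(b,400,0),(c,0,359),(e,250,359)]:
    im=im[:600-y,:800-x]; C[y:y+im.shape[0],x:x+im.shape[1]]=im
w=cv2.resize(S['wrist'][0],(300,225)); C[375:600,500:800]=w
cv2.imwrite('pics/c1.png',C)
for n in ['scene','side']:
    p,d,m=S[n]; W=pts(d,m)
    box=(W[...,0]>.2)&(W[...,0]<1)&(W[...,2]>0.006)&(W[...,2]<.3)&(W[...,1]>-.3)&(W[...,1]<.8)
    # cluster on xy grid
    g=np.zeros((275,200),np.uint8); P=W[box]; i=((P[:,1]+.3)/.004).astype(int).clip(0,274); j=((P[:,0]-.2)/.004).astype(int).clip(0,199); g[i,j]=1
    k,l=cv2.connectedComponents(cv2.dilate(g,np.ones((5,5))))
    for t in range(1,k):
        s=l[i,j]==t
        if s.sum()>60: print(n,s.sum(),P[s].min(0).round(3),P[s].max(0).round(3),np.median(P[s],0).round(3))
```

```text
scene 5117 [ 0.204 -0.3    0.006] [ 0.376 -0.135  0.072] [ 0.288 -0.221  0.022]
scene 8265 [ 0.751 -0.3    0.006] [ 1.  -0.   0.3] [ 0.848 -0.199  0.21 ]
scene 3827 [ 0.479 -0.245  0.006] [ 0.694 -0.12   0.228] [ 0.587 -0.185  0.016]
scene 428 [ 0.404 -0.02   0.012] [0.475 0.03  0.053] [ 0.428 -0.002  0.039]
scene 411 [ 0.658 -0.013  0.006] [0.693 0.027 0.092] [0.669 0.002 0.05 ]
scene 3145 [0.425 0.135 0.006] [0.657 0.312 0.187] [0.544 0.214 0.056]
scene 666 [0.278 0.265 0.006] [0.354 0.334 0.154] [0.307 0.291 0.063]
scene 214 [0.957 0.338 0.006] [1.    0.618 0.017] [0.976 0.459 0.01 ]
scene 1649 [0.272 0.399 0.006] [0.385 0.512 0.113] [0.313 0.431 0.063]
scene 1246 [0.618 0.418 0.006] [0.72  0.52  0.132] [0.65  0.447 0.095]
scene 1029 [0.493 0.427 0.006] [0.581 0.514 0.095] [0.525 0.452 0.064]
scene 303 [0.204 0.529 0.225] [0.253 0.584 0.3  ] [0.227 0.567 0.267]
side 2540 [ 0.207 -0.3    0.007] [ 0.376 -0.135  0.073] [ 0.289 -0.217  0.027]
side 7476 [ 0.752 -0.3    0.006] [ 1.    -0.003  0.3  ] [ 0.858 -0.242  0.198]
side 2725 [ 0.483 -0.248  0.006] [ 0.695 -0.119  0.229] [ 0.596 -0.188  0.017]
side 271 [ 0.408 -0.022  0.01 ] [0.476 0.017 0.055] [ 0.438 -0.008  0.036]
side 260 [ 0.662 -0.014  0.006] [0.702 0.019 0.088] [ 0.676 -0.006  0.043]
side 1703 [0.43  0.135 0.006] [0.668 0.31  0.189] [0.547 0.202 0.055]
side 421 [0.282 0.263 0.006] [0.355 0.347 0.156] [0.322 0.295 0.054]
side 115 [0.963 0.342 0.006] [1.    0.601 0.017] [0.977 0.447 0.011]
side 535 [0.275 0.398 0.007] [0.389 0.509 0.113] [0.321 0.429 0.065]
side 561 [0.622 0.414 0.007] [0.721 0.52  0.132] [0.657 0.441 0.099]
side 459 [0.498 0.42  0.006] [0.598 0.519 0.097] [0.541 0.443 0.066]
side 130 [0.203 0.526 0.227] [0.267 0.58  0.3  ] [0.232 0.568 0.266]
side 86 [0.259 0.66  0.229] [0.316 0.686 0.3  ] [0.275 0.668 0.256]
```

View pics/c1.png

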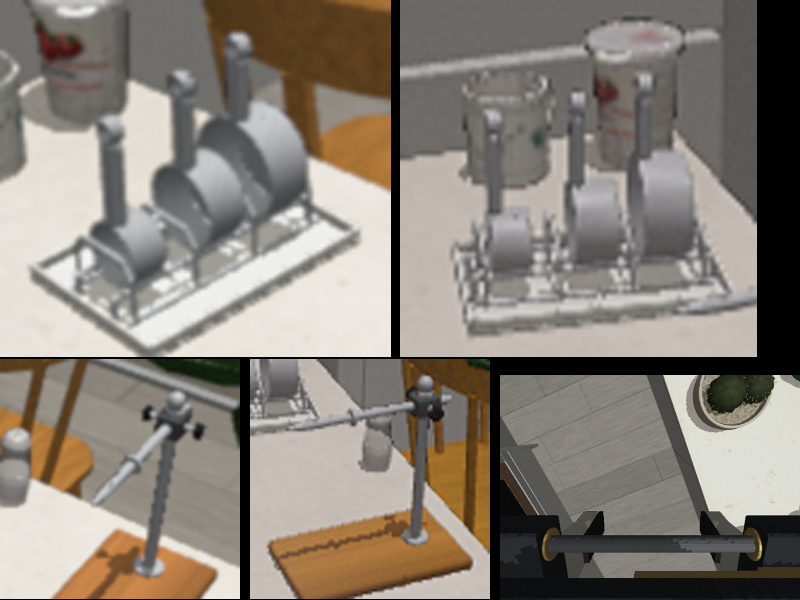

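Confirmed by the crop: in the drainer stand the small cup (scene 188,165), the middle one (210,155) and the large one (228,145), from its -x to +x. All three are plain steel. The green cup (125,205) is the look-alike and stays put. Next I'll measure.

Run:
```python
from h import *
S={n:pickle.load(open(n+'0.pkl','rb')) for n in ['scene','side']}
for n in S:
    p,d,m=S[n]; W=pts(d,m).reshape(-1,3); W=W[~np.isnan(W[:,0])]
    def box(a,b): return W[((W>a)&(W<b)).all(1)]
    for nm,P in [('tray',box([.4,.12,.008],[.69,.33,.02])),('foot',box([.45,-.26,.008],[.72,-.1,.022]))]:
        r=cv2.minAreaRect(P[:,:2].astype(np.float32)); print(n,nm,np.round(r[0],4),np.round(r[1],4),round(r[2],2))
    P=box([.42,.12,.10],[.69,.33,.2]); 
    g=np.zeros((80,100),np.uint8); i=((P[:,1]-.12)/.003).astype(int); j=((P[:,0]-.42)/.003).astype(int); g[i,j]=1
    k,l=cv2.connectedComponents(cv2.dilate(g,np.ones((3,3))))
    for t in range(1,k):
        s=P[l[i,j]==t]
        if len(s)>15:
            h=s[(s[:,2]>.11)&(s[:,2]<.16)]
            if len(h)<3: h=s
            print(n,'handle',len(s),s.min(0).round(4),s.max(0).round(4),'shaft med',np.median(h,0).round(4),h.min(0).round(4),h.max(0).round(4))
    P=box([.6,-.3,.05],[.72,-.1,.16]); print(n,'post',len(P),P.mean(0).round(4),P.min(0).round(4),P.max(0).round(4))
    P=box([.38,-.28,.175],[.615,-.08,.215]); v=np.linalg.svd(P-P.mean(0))[2][0]; print(n,'rod',len(P),P.min(0).round(4),P.max(0).round(4),P.mean(0).round(4),v.round(4))
    P=P[np.argsort(P[:,0])]; print(P[::4].round(4).tolist())
```

```text
scene tray [0.5479 0.2236] [0.1566 0.2283] 82.99
scene foot [ 0.5864 -0.1827] [0.2138 0.1203] 2.01
scene handle 342 [0.5845 0.1812 0.1001] [0.6337 0.2506 0.1873] shaft med [0.5938 0.2109 0.1226] [0.587  0.1919 0.11  ] [0.6333 0.233  0.1598]
scene handle 202 [0.5314 0.209  0.1001] [0.5479 0.2353 0.1772] shaft med [0.5365 0.2192 0.1346] [0.5314 0.2104 0.11  ] [0.5449 0.2353 0.1595]
scene handle 179 [0.4616 0.2196 0.1006] [0.4801 0.2441 0.1669] shaft med [0.4678 0.2272 0.1355] [0.4616 0.2196 0.1102] [0.4801 0.2441 0.1597]
scene post 208 [ 0.6439 -0.1813  0.106 ] [ 0.6378 -0.1867  0.0507] [ 0.6507 -0.1732  0.1589]
scene rod 204 [ 0.4874 -0.193   0.1886] [ 0.615  -0.1737  0.206 ] [ 0.549  -0.1852  0.1978] [-0.9993 -0.0361 -0.004 ]
[[0.4874, -0.1862, 0.1931], [0.4907, -0.1884, 0.1973], [0.4947, -0.1862, 0.1965], [0.4964, -0.1879, 0.1938], [0.4983, -0.1886, 0.1981], [0.5021, -0.1894, 0.1937], [0.5052, -0.1803, 0.1954], [0.5069, -0.191, 0.1968], [0.5082, -0.1831, 0.1976], [0.5101, -0.1892, 0.1967], [0.5121, -0.1876, 0.1999], [0.5142, -0.1838, 0.2021], [0.5167, -0.1902, 0.1959], [0.5207, -0.1
[... 2304 characters left out ...]
1936], [0.5489, -0.1892, 0.1966], [0.5519, -0.1887, 0.1958], [0.5554, -0.1869, 0.1943], [0.5586, -0.1854, 0.1987], [0.56, -0.1889, 0.1945], [0.5609, -0.1796, 0.2013], [0.5612, -0.1864, 0.1901], [0.5617, -0.1913, 0.1983], [0.5637, -0.1932, 0.196], [0.5644, -0.1914, 0.1979], [0.569, -0.1868, 0.2006], [0.573, -0.1841, 0.1985], [0.5748, -0.1867, 0.1936], [0.5778, -0.1858, 0.1985], [0.5801, -0.1873, 0.1959], [0.584, -0.1851, 0.1913], [0.5877, -0.1822, 0.2008], [0.5904, -0.1823, 0.2004], [0.5929, -0.1832, 0.1975], [0.5967, -0.1811, 0.1987], [0.5993, -0.1879, 0.1987], [0.6029, -0.1797, 0.1999], [0.6056, -0.1865, 0.1969], [0.6085, -0.1867, 0.1936], [0.6104, -0.1883, 0.197], [0.6129, -0.189, 0.1969]]
```

{"op": "play_rows", "data": {
  "deltas": [
    [0.038, -0.046, 0.006, 0, 0, 0.008],
    [0.038, -0.046, 0.006, 0, 0, 0.008],
    [0.038, -0.046, 0.006, 0, 0, 0.008],
    [0.038, -0.046, 0.006, 0, 0, 0.008],
    [0.038, -0.046, 0.006, 0, 0, 0.008],
    [0.038, -0.046, 0.006, 0, 0, 0.008],
    [0.038, -0.046, 0.006, 0, 0, 0.008],
    [0.038, -0.046, 0.006, 0, 0, 0.008],
    [0.038, -0.046, 0.006, 0, 0, 0.008],
    [0.038, -0.046, 0.006, 0, 0, 0.008]
  ],
  "gripper": 1
}}

```text
clock: 1.15
tool_pos: [0.5544, 0.2574, 0.2699]
orientation: [-180.0, 0.0, -7.2]
force: [0.7, 0.2, 0.5]
opening: 0.0876
gripper_force: 0.0
```

{"op": "play_rows", "data": {
  "deltas": [
    [0.02, -0.03, 0, 0, 0, 0],
    [0, 0, 0, 0, 0, 0],
    [0, 0, 0, 0, 0, 0]
  ]
}}

```text
clock: 1.45
tool_pos: [0.5698, 0.2343, 0.2693]
orientation: [180.0, 0.0, -7.4]
force: [-1.0, 0.8, -0.0]
opening: 0.0874
gripper_force: 0.0
```

Run:
```python
from h import *
o=get_obs(); print(o['tool_pos'],o['orientation'],o['force'],o['clock'],o['joint_pos'])
p,d,m=snap('wrist'); cv2.imwrite('pics/w1.png',p); pickle.dump((p,d,m),open('w1.pkl','wb'))
W=pts(d,m).reshape(-1,3); W=W[~np.isnan(W[:,0])]
for n,c in [('L',(.595,.213)),('M',(.537,.221)),('S',(.471,.229))]:
    s=W[(np.abs(W[:,:2]-c)<.03).all(1)&(W[:,2]>.11)&(W[:,2]<.2)]
    if len(s)<10: print(n,len(s)); continue
    t=s[:,2].max(); e=s[s[:,2]>t-.006]; sh=s[(s[:,2]>t-.07)]
    print(n,len(s),'top',t.round(4),e.mean(0).round(4),e.min(0).round(4),e.max(0).round(4))
    r=cv2.minAreaRect(s[s[:,2]>t-.03][:,:2].astype(np.float32)); print(np.round(r[0],4),np.round(r[1],4),r[2])
```

```text
[0.56977527 0.23433611 0.26928281] [ 1.79977594e+02  3.94704772e-02 -7.41172775e+00] [-0.97015665  0.84636697 -0.02665106] 1.45 [ 4.04858908e+01  1.35759561e+01 -2.89183652e+00 -1.48698951e-02
 -7.35752949e+01  4.21065990e+01]
L 1867 top 0.1895 [0.5979 0.2184 0.1866] [0.5913 0.209  0.1835] [0.6041 0.2281 0.1895]
[0.5977 0.2183] [0.0206 0.0119] 82.74467468261719
M 775 top 0.179 [0.5421 0.225  0.1762] [0.5349 0.2159 0.173 ] [0.5484 0.2344 0.179 ]
[0.5414 0.2249] [0.0213 0.0124] 82.74251556396484
S 357 top 0.1494 [0.4774 0.2331 0.1457] [0.4755 0.2245 0.1434] [0.4787 0.2425 0.1494]
[0.4759 0.2327] [0.0214 0.0054] 82.1381607055664
```

View pics/w1.png

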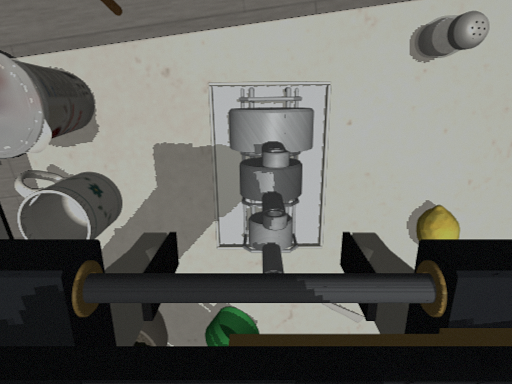

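The wrist view shows the large handle's top at about (275,148), the middle one's at (272,200) and the small one's near (272,260), all between the jaws' lines. Measured large handle centre: (0.598, 0.218), top at 0.189. I'll descend on it now.

{"op": "play_rows", "data": {
  "deltas": [
    [0.035, -0.02, 0, 0, 0, 0],
    [0, 0, -0.04, 0, 0, 0],
    [0, 0, -0.04, 0, 0, 0],
    [0, 0, -0.04, 0, 0, 0],
    [0, 0, -0.02, 0, 0, 0],
    [0, 0, -0.014, 0, 0, 0],
    [0, 0, 0, 0, 0, 0]
  ]
}}

```text
clock: 2.2
tool_pos: [0.5965, 0.2197, 0.1451]
orientation: [179.9, 0.1, -7.2]
force: [-0.8, -0.5, -0.1]
opening: 0.0871
gripper_force: 0.0
```

{"op": "play_rows", "data": {
  "deltas": [
    [0, 0, 0, 0, 0, 0],
    [0, 0, 0, 0, 0, 0],
    [0, 0, 0, 0, 0, 0],
    [0, 0, 0, 0, 0, 0],
    [0, 0, 0, 0, 0, 0],
    [0, 0, 0, 0, 0, 0],
    [0, 0, 0, 0, 0, 0]
  ],
  "gripper": -1
}}

```text
clock: 2.9
tool_pos: [0.5977, 0.2191, 0.1466]
orientation: [-180.0, -0.0, -7.3]
force: [0.2, 0.8, 0.6]
opening: 0.0371
gripper_force: 0.0
```

{"op": "play_rows", "data": {
  "deltas": [
    [0, 0, 0, 0, 0, 0],
    [0, 0, 0, 0, 0, 0],
    [0, 0, 0, 0, 0, 0],
    [0, 0, 0, 0, 0, 0],
    [0, 0, 0, 0, 0, 0]
  ]
}}

```text
clock: 3.4
tool_pos: [0.5975, 0.219, 0.1465]
orientation: [180.0, 0.0, -7.3]
force: [-0.3, -1.8, 0.3]
opening: 0.0208
gripper_force: 30.0
```

{"op": "play_rows", "data": {
  "deltas": [
    [0, 0, 0.02, 0, 0, 0],
    [0, 0, 0.04, 0, 0, 0],
    [0, 0, 0.04, 0, 0, 0],
    [0, 0, 0.04, 0, 0, 0],
    [0, 0, 0, 0, 0, 0],
    [0, 0, 0, 0, 0, 0]
  ]
}}

```text
clock: 4.0
tool_pos: [0.5975, 0.2194, 0.2589]
orientation: [-179.9, -0.0, -7.3]
force: [-0.2, 0.4, -1.9]
opening: 0.0209
gripper_force: 30.0
```

{"op": "play_rows", "data": {
  "deltas": [
    [-0.0185, -0.051, 0, 0, 0, 0.0052],
    [-0.0185, -0.051, 0, 0, 0, 0.0052],
    [-0.0185, -0.051, 0, 0, 0, 0.0052],
    [-0.0185, -0.051, 0, 0, 0, 0.0052],
    [-0.0185, -0.051, 0, 0, 0, 0.0052],
    [-0.0185, -0.051, 0, 0, 0, 0.0052],
    [-0.0185, -0.051, 0, 0, 0, 0.0052],
    [-0.0185, -0.051, 0, 0, 0, 0.0052],
    [-0.0185, -0.051, 0, 0, 0, 0.0052],
    [-0.0185, -0.051, 0, 0, 0, 0.0052]
  ]
}}

```text
clock: 5.0
tool_pos: [0.447, -0.1883, 0.2562]
orientation: [-179.7, 0.2, 2.1]
force: [-3.0, 11.8, -0.8]
opening: 0.0233
gripper_force: 30.5
```

{"op": "play_rows", "data": {
  "deltas": [
    [0, 0, -0.03, 0, 0, 0],
    [0, 0, -0.03, 0, 0, 0],
    [0, 0, -0.03, 0, 0, 0],
    [0, 0, -0.028, 0, 0, 0],
    [0, 0, 0, 0, 0, 0],
    [0, 0, 0, 0, 0, 0]
  ]
}}

```text
clock: 5.6
tool_pos: [0.4491, -0.1889, 0.1637]
orientation: [180.0, 0.1, 2.1]
force: [0.6, 0.1, -1.2]
opening: 0.0194
gripper_force: 30.0
```

Run:
```python
from h import *
o=get_obs(); print(o['tool_pos'],o['orientation'],o['force'],o['clock'])
C=np.zeros((600,800,3),np.uint8)
for k,n in enumerate(['scene','side','wrist']):
    p,d,m=snap(n); pickle.dump((p,d,m),open(n+'2.pkl','wb'))
    if n=='wrist': C[300:,:400]=cv2.resize(p,(400,300)); continue
    u,v=map(int,proj(m,[.49,-.19,.19])); print(n,u,v)
    c=cv2.resize(p[v-35:v+40,u-50:u+50],(400,300),interpolation=2); C[:300,400*k:400*k+400]=c
    W=pts(d,m).reshape(-1,3); W=W[~np.isnan(W[:,0])]
    P=W[((W>[.485,-.21,.18])&(W<[.55,-.165,.21])).all(1)]
    for a in np.arange(.485,.55,.013):
        q=P[(P[:,0]>=a)&(P[:,0]<a+.013)]
        if len(q)>3: print(n,round(a,3),len(q),q.mean(0).round(4),np.percentile(q,5,0).round(4)[1:],np.percentile(q,95,0).round(4)[1:])
cv2.imwrite('pics/c2.png',C)
```

```text
[ 0.44911003 -0.1889329   0.16371007] [1.79992929e+02 1.25830173e-01 2.06470759e+00] [ 0.57219128  0.05330584 -1.21182919] 5.6
scene 340 207
side 271 216
side 0.524 15 [ 0.531  -0.1889  0.1979] [-0.1923  0.1938] [-0.1854  0.2016]
side 0.537 20 [ 0.5433 -0.1877  0.1977] [-0.1902  0.1932] [-0.1849  0.2014]
```

View pics/c2.png

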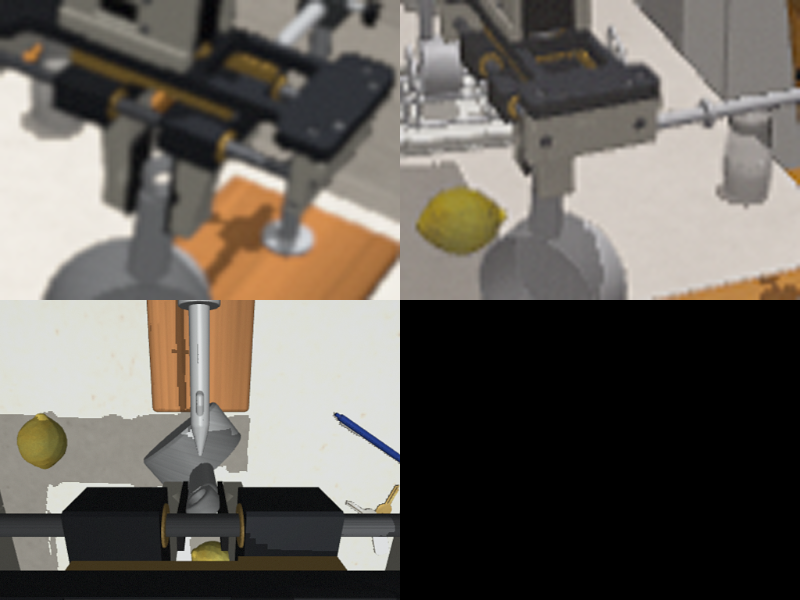

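The crops show the rod's point at (200,455) in the wrist panel, and the cup yawed by roughly 30° in the grip. It must have slipped in the fast transit. I'll measure that yaw.

Run:
```python
from h import *
p,d,m=pickle.load(open('wrist2.pkl','rb')); W=pts(d,m); ok=~np.isnan(W[...,0])
P=W[ok]
s=P[(P[:,2]>.07)&(P[:,2]<.14)&(abs(P[:,0]-.48)<.09)&(abs(P[:,1]+.19)<.08)]
r=cv2.minAreaRect(s[:,:2].astype(np.float32)); print('cup',len(s),r,s[:,2].max())
s=P[(P[:,2]>.178)&(P[:,2]<.21)&(abs(P[:,0]-.45)<.02)&(abs(P[:,1]+.19)<.016)]
r=cv2.minAreaRect(s[:,:2].astype(np.float32)); print('eye',len(s),r,s[:,2].max())
for a in np.arange(.47,.58,.01):
    q=P[(P[:,0]>=a)&(P[:,0]<a+.01)&(abs(P[:,1]+.188)<.015)&(P[:,2]>.18)&(P[:,2]<.215)]
    if len(q)>3: print(round(a,3),len(q),q.min(0).round(4),q.mean(0).round(4),q.max(0).round(4))
```

```text
cup 6038 ((0.46057888865470886, -0.17620685696601868), (0.042233023792505264, 0.09010818600654602), 39.646263122558594) 0.13981679380064588
eye 2425 ((0.4529099762439728, -0.19011472165584564), (0.024898450821638107, 0.03203905001282692), 0.9012395739555359) 0.20995714002349772
0.48 58 [ 0.486 -0.187  0.195] [ 0.4881 -0.1851  0.1964] [ 0.49   -0.1832  0.1976]
0.49 332 [ 0.49   -0.1888  0.194 ] [ 0.4957 -0.1847  0.1979] [ 0.5    -0.1803  0.201 ]
0.5 575 [ 0.5    -0.1894  0.1949] [ 0.5052 -0.1844  0.1991] [ 0.51   -0.1793  0.2016]
0.51 640 [ 0.51   -0.1891  0.1948] [ 0.5151 -0.1841  0.2001] [ 0.52   -0.1791  0.2048]
0.52 682 [ 0.52   -0.1887  0.1936] [ 0.5251 -0.1836  0.1992] [ 0.53   -0.1784  0.2024]
0.53 730 [ 0.53   -0.1882  0.1951] [ 0.535  -0.1831  0.1992] [ 0.54   -0.1783  0.2021]
0.54 790 [ 0.54   -0.1877  0.1942] [ 0.545  -0.1827  0.1992] [ 0.55   -0.1776  0.2022]
0.55 1169 [ 0.55   -0.1916  0.1884] [ 0.5561 -0.1823  0.1994] [ 0.56   -0.1731  0.2067]
0.56 17 [ 0.56   -0.192   0.1949] [ 0.5605 -0.1911  0.1982] [ 0.5614 -0.1894  0.2015]
```

The cup points at 39.6°, so it has turned about 37° in the grip. The drainer's hoops can square it again, so I'll carry it back gently, set it down and regrip.

{"op": "play_rows", "data": {
  "deltas": [
    [-0.015, 0, 0, 0, 0, 0],
    [-0.02, 0, 0, 0, 0, 0],
    [-0.015, 0, 0.01, 0, 0, 0],
    [0, 0, 0.02, 0, 0, 0],
    [0, 0, 0.03, 0, 0, 0],
    [0, 0, 0.03, 0, 0, 0],
    [0, 0, 0.03, 0, 0, 0],
    [0, 0, 0.02, 0, 0, 0],
    [0, 0.005, 0.01, 0, 0, -0.005],
    [0, 0.01, 0, 0, 0, -0.01]
  ]
}}

```text
clock: 6.75
tool_pos: [0.4093, -0.1769, 0.2857]
orientation: [180.0, -0.2, -0.8]
force: [-0.5, 0.0, -1.9]
opening: 0.0191
gripper_force: 30.0
```

{"op": "play_rows", "data": {
  "deltas": [
    [0.01, 0.018, 0, 0, 0, -0.013],
    [0.013, 0.026, 0, 0, 0, -0.015],
    [0.013, 0.032, 0, 0, 0, -0.015],
    [0.013, 0.032, 0, 0, 0, -0.015],
    [0.013, 0.032, 0, 0, 0, -0.015],
    [0.013, 0.032, 0, 0, 0, -0.015],
    [0.013, 0.032, 0, 0, 0, -0.015],
    [0.013, 0.032, 0, 0, 0, -0.015],
    [0.013, 0.032, 0, 0, 0, -0.015],
    [0.013, 0.032, 0, 0, 0, -0.015]
  ]
}}

```text
clock: 7.75
tool_pos: [0.5105, 0.0641, 0.2842]
orientation: [180.0, 0.0, -27.4]
force: [0.2, 1.3, -1.7]
opening: 0.0193
gripper_force: 30.0
```

{"op": "play_rows", "data": {
  "deltas": [
    [0.013, 0.032, 0, 0, 0, -0.015],
    [0.013, 0.032, 0, 0, 0, -0.015],
    [0.013, 0.032, 0, 0, 0, -0.015],
    [0.013, 0.032, 0, 0, 0, -0.015],
    [0.013, 0.028, 0, 0, 0, -0.015],
    [0.013, 0.02, 0, 0, 0, -0.012],
    [0.013, 0.012, 0, 0, 0, 0],
    [0.012, 0.007, 0, 0, 0, 0],
    [0, 0, 0, 0, 0, 0],
    [0, 0, 0, 0, 0, 0]
  ]
}}

```text
clock: 8.75
tool_pos: [0.5935, 0.2185, 0.2839]
orientation: [180.0, 0.0, -43.0]
force: [0.6, -1.0, -1.0]
opening: 0.0194
gripper_force: 30.0
```

```bash
cat >> h.py <<'E'
def cupcheck(tag,yaw_ok=True):
    o=get_obs(); print(o['tool_pos'].round(4),o['orientation'].round(2),o['force'].round(2),round(o['clock'],2),o['opening'])
    p,d,m=snap('wrist'); pickle.dump((p,d,m),open(tag+'.pkl','wb')); cv2.imwrite(f'pics/{tag}.png',p)
    W=pts(d,m); P=W[~np.isnan(W[...,0])]; t=o['tool_pos']
    s=P[(P[:,2]>t[2]-.10)&(P[:,2]<t[2]-.022)&(np.hypot(P[:,0]-t[0],P[:,1]-t[1])<.08)]
    # keep points away from fingers: 
    r=cv2.minAreaRect(s[:,:2].astype(np.float32)); print('cup',len(s),np.round(r[0],4),np.round(r[1],4),round(r[2],2),s[:,2].max().round(4))
    return P
E
python3 - <<'E'
from h import *
cupcheck('w3')
E
```

```text
[0.5935 0.2185 0.2839] [ 1.7995e+02  1.0000e-02 -4.2960e+01] [ 0.58 -0.99 -1.  ] 8.75 0.019372392786962105
cup 7121 [0.6089 0.2196] [0.0901 0.0422] 83.73 0.2619
```

{"op": "play_rows", "data": {
  "deltas": [
    [0.005, 0, -0.01, 0, 0, -0.006],
    [0, 0, -0.03, 0, 0, 0],
    [0, 0, -0.035, 0, 0, 0],
    [0, 0, -0.03, 0, 0, 0],
    [0, 0, -0.025, 0, 0, 0],
    [0, 0, -0.02, 0, 0, 0],
    [0, 0, -0.01, 0, 0, 0],
    [0, 0, -0.008, 0, 0, 0],
    [0, 0, -0.002, 0, 0, 0],
    [0, 0, 0, 0, 0, 0]
  ]
}}

```text
clock: 9.8
tool_pos: [0.6001, 0.2187, 0.1531]
orientation: [-179.7, -0.2, -44.0]
force: [-4.4, -3.8, 18.2]
opening: 0.0191
gripper_force: 30.0
```

{"op": "play_rows", "data": {
  "deltas": [
    [0, 0, 0, 0, 0, 0],
    [0, 0, 0, 0, 0, 0],
    [0, 0, 0, 0, 0, 0],
    [0, 0, 0, 0, 0, 0]
  ],
  "gripper": -0.2
}}

```text
clock: 10.2
tool_pos: [0.5976, 0.2191, 0.148]
orientation: [180.0, 0.0, -44.0]
force: [0.1, 0.2, 0.3]
opening: 0.0347
gripper_force: 0.0
```

{"op": "play_rows", "data": {
  "deltas": [
    [0, 0, 0.03, 0, 0, 0],
    [0, 0, 0.04, 0, 0, 0],
    [-0.02, 0.01, 0.05, 0, 0, 0.04],
    [-0.02, 0.01, 0.04, 0, 0, 0.04],
    [0, 0, 0, 0, 0, 0.04],
    [0, 0, 0, 0, 0, 0.04],
    [0, 0, 0, 0, 0, 0.04],
    [0, 0, 0, 0, 0, 0]
  ],
  "gripper": 0.3
}}

```text
clock: 11.0
tool_pos: [0.5655, 0.2352, 0.2759]
orientation: [180.0, 0.0, -7.9]
force: [0.4, 0.0, 0.2]
opening: 0.057
gripper_force: 0.0
```

```bash
cat >> h.py <<'E'
def handle(P,c,rad=.03):
    s=P[(np.abs(P[:,:2]-c)<rad).all(1)&(P[:,2]>.12)&(P[:,2]<.2)]
    t=np.percentile(s[:,2],99.5); r=cv2.minAreaRect(s[s[:,2]>t-.025][:,:2].astype(np.float32))
    print('handle top',t.round(4),np.round(r[0],4),np.round(r[1],4),round(r[2],2))
    w=s[s[:,2]<t-.03]; print(' shaft low mean',w.mean(0).round(4),len(w))
E
python3 - <<'E'
from h import *
o=get_obs(); print(o['tool_pos'],o['orientation'],o['clock'])
p,d,m=snap('wrist'); cv2.imwrite('pics/w4.png',p); W=pts(d,m); P=W[~np.isnan(W[...,0])]
handle(P,(.598,.218)); handle(P,(.5414,.225))
s=P[(P[:,2]>.07)&(P[:,2]<.115)&(abs(P[:,0]-.615)<.05)&(abs(P[:,1]-.218)<.07)]; r=cv2.minAreaRect(s[:,:2].astype(np.float32)); print(r)
E
```

```text
[0.5655137  0.2352285  0.27593427] [ 1.79989755e+02  1.47808073e-02 -7.91074973e+00] 11.0
handle top 0.1901 [0.6005 0.2091] [0.0228 0.0121] 78.89
 shaft low mean [0.6024 0.2187 0.1423] 102
handle top 0.1788 [0.5416 0.2253] [0.0213 0.0123] 82.51
 shaft low mean [0.5458 0.225  0.1353] 181
((0.5964182019233704, 0.22023460268974304), (0.09029147028923035, 0.07346877455711365), 79.78412628173828)
```

View pics/w4.png

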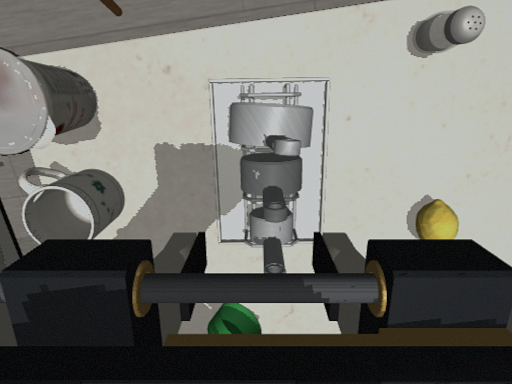

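The wrist view shows the large cup back in its place at (270,125), squared but with its handle leaning about 5° towards -y, eye at (285,146). I'll regrip it with the yaw adjusted to -10.7°. The parallel pads will straighten the lean.

{"op": "play_rows", "data": {
  "deltas": [
    [0.043, -0.026, 0, 0, 0, -0.015],
    [0, 0, -0.03, 0, 0, 0],
    [0, 0, -0.04, 0, 0, 0],
    [0, 0, -0.04, 0, 0, 0],
    [0, 0, -0.03, 0, 0, 0],
    [0, 0, -0.021, 0, 0, 0],
    [0, 0, 0, 0, 0, 0]
  ]
}}

```text
clock: 11.75
tool_pos: [0.5985, 0.2134, 0.1442]
orientation: [179.8, 0.2, -10.9]
force: [-0.5, 0.6, 0.8]
opening: 0.0569
gripper_force: 0.0
```

{"op": "play_rows", "data": {
  "deltas": [
    [0, 0, 0, 0, 0, 0],
    [0, 0, 0, 0, 0, 0],
    [0, 0, 0, 0, 0, 0],
    [0, 0, 0, 0, 0, 0],
    [0, 0, 0, 0, 0, 0],
    [0, 0, 0, 0, 0, 0],
    [0, 0, 0, 0, 0, 0],
    [0, 0, 0, 0, 0, 0]
  ],
  "gripper": -1
}}

```text
clock: 12.55
tool_pos: [0.6, 0.2143, 0.1473]
orientation: [180.0, 0.0, -10.7]
force: [-0.5, -0.7, 0.2]
opening: 0.0207
gripper_force: 29.7
```

{"op": "play_rows", "data": {
  "deltas": [
    [0, 0, 0.01, 0, 0, 0],
    [0, 0, 0.02, 0, 0, 0],
    [0, 0, 0.03, 0, 0, 0],
    [0, 0, 0.035, 0, 0, 0],
    [0, 0, 0.035, 0, 0, 0],
    [0, 0, 0.025, 0, 0, 0],
    [0, 0, 0.015, 0, 0, 0],
    [0, 0, 0, 0, 0, 0]
  ]
}}

```text
clock: 13.35
tool_pos: [0.6006, 0.2146, 0.2853]
orientation: [-179.9, -0.1, -10.7]
force: [0.6, 0.0, -2.0]
opening: 0.0213
gripper_force: 29.7
```

Run:
```python
from h import *
P=cupcheck('w5'); 
t=get_obs()['tool_pos']
s=P[(P[:,2]>t[2]+.02)&(P[:,2]<t[2]+.046)&(abs(P[:,:2]-t[:2])<.016).all(1)]
r=cv2.minAreaRect(s[:,:2].astype(np.float32)); print('eye',r,s[:,2].max())
```

```text
[0.6006 0.2146 0.2853] [-1.7988e+02 -1.3000e-01 -1.0720e+01] [ 0.63  0.04 -2.05] 13.35 0.02125613307942702
cup 8185 [0.6116 0.2175] [0.0914 0.0438] 78.41 0.2633
eye ((0.6009838581085205, 0.21612326800823212), (0.03338147699832916, 0.021791132166981697), 78.46288299560547) 0.3295793543772891
```

{"op": "play_rows", "data": {
  "deltas": [
    [-0.0107, -0.006, 0, 0, 0, 0.00365],
    [-0.0107, -0.012, 0, 0, 0, 0.00365],
    [-0.0107, -0.018, 0, 0, 0, 0.00365],
    [-0.0107, -0.024, 0, 0, 0, 0.00365],
    [-0.0107, -0.03, 0, 0, 0, 0.00365],
    [-0.0107, -0.03, 0, 0, 0, 0.00365],
    [-0.0107, -0.03, 0, 0, 0, 0.00365],
    [-0.0107, -0.03, 0, 0, 0, 0.00365],
    [-0.0107, -0.03, 0, 0, 0, 0.00365],
    [-0.0107, -0.03, 0, 0, 0, 0.00365]
  ]
}}

```text
clock: 14.4
tool_pos: [0.5128, 0.0204, 0.2832]
orientation: [180.0, 0.0, -4.1]
force: [0.1, -0.6, -1.7]
opening: 0.021
gripper_force: 29.7
```

{"op": "play_rows", "data": {
  "deltas": [
    [-0.0107, -0.03, 0, 0, 0, 0.00365],
    [-0.0107, -0.03, 0, 0, 0, 0.00365],
    [-0.0107, -0.03, 0, 0, 0, 0.00365],
    [-0.0107, -0.03, 0, 0, 0, 0.00365],
    [-0.0107, -0.03, 0, 0, 0, 0.00365],
    [-0.0107, -0.03, 0, 0, 0, 0.00365],
    [-0.0107, -0.023, 0, 0, 0, 0.00365],
    [-0.0107, -0.024, 0, 0, 0, 0.00365],
    [-0.0107, -0.018, 0, 0, 0, 0.00365],
    [-0.0107, -0.012, 0, 0, 0, 0.00365]
  ]
}}

```text
clock: 15.4
tool_pos: [0.4269, -0.1846, 0.2831]
orientation: [180.0, 0.0, 2.4]
force: [-0.3, -0.2, -2.2]
opening: 0.0209
gripper_force: 29.7
```

{"op": "play_rows", "data": {
  "deltas": [
    [-0.0107, -0.006, 0, 0, 0, 0.00365],
    [0, 0, -0.02, 0, 0, 0],
    [0, 0, -0.03, 0, 0, 0],
    [0, 0, -0.03, 0, 0, 0],
    [0, 0, -0.03, 0, 0, 0],
    [0, 0, -0.025, 0, 0, 0],
    [0, 0, -0.013, 0, 0, 0],
    [0, 0, 0, 0, 0, 0],
    [0, 0, 0, 0, 0, 0]
  ]
}}

```text
clock: 16.3
tool_pos: [0.4205, -0.1882, 0.1657]
orientation: [180.0, -0.0, 3.1]
force: [0.5, 1.0, -1.0]
opening: 0.021
gripper_force: 29.7
```

Run:
```python
from h import *
P=cupcheck('w6'); 
t=get_obs()['tool_pos']
s=P[(P[:,2]>t[2]+.028)&(P[:,2]<t[2]+.046)&(abs(P[:,:2]-t[:2])<.014).all(1)]
print('eye',s.mean(0),s.min(0),s.max(0))
for a in (.485,.495,.505,.52,.54):
    q=P[(abs(P[:,0]-a)<.005)&(abs(P[:,1]+.188)<.015)&(P[:,2]>.18)&(P[:,2]<.215)]
    print(a,q.min(0).round(4),q.max(0).round(4),(q[:,1].max()+q[:,1].min())/2)
C=np.zeros((384,800,3),np.uint8)
p=cv2.imread('pics/w6.png');C[:,:400]=cv2.resize(p[170:330,160:340],(400,384))
p,d,m=snap('scene'); u,v=map(int,proj(m,[.45,-.19,.18])); C[:,400:]=cv2.resize(p[v-40:v+40,u-42:u+42],(400,384))
cv2.imwrite('pics/c6.png',C)
```

```text
[ 0.4205 -0.1882  0.1657] [ 1.7997e+02 -5.0000e-02  3.1000e+00] [ 0.51  0.98 -0.98] 16.3 0.02102368107592862
cup 8170 [ 0.4308 -0.1827] [0.0434 0.091 ] 2.31 0.1437
eye [ 0.42785018 -0.18872022  0.20320252] [ 0.40988946 -0.20214354  0.19401862] [ 0.43265843 -0.17421793  0.21201615]
0.485 [ 0.4859 -0.1867  0.1941] [ 0.49   -0.1831  0.1981] -0.18492251489245437
0.495 [ 0.4901 -0.1889  0.1944] [ 0.5    -0.1802  0.2005] -0.18456123699263893
0.505 [ 0.5    -0.1894  0.1947] [ 0.51   -0.1794  0.2028] -0.18437273466856563
0.52 [ 0.515  -0.1889  0.1948] [ 0.525  -0.1786  0.2046] -0.18371765523838907Traceback (most recent call last):
  File "<stdin>", line 8, in <module>
    return umr_minimum(a, axis, None, out, keepdims, initial, where)
ValueError: zero-size array to reduction operation minimum which has no identity
```

Run:
```python
from h import *
p,d,m=pickle.load(open('w6.pkl','rb')); W=pts(d,m)
u,v=proj(m,[.42,-.188,.208]); print(u,v)
u,v=int(u),int(v); c=p[v-60:v+40,u-60:u+60]; cv2.imwrite('pics/c6.png',cv2.resize(c,None,fx=5,fy=5,interpolation=2)); print(u-60,v-60)
for r in range(v-40,v+25,5): print(r,[(x,*(W[r,x]*1000).round().tolist()) for x in range(u-16,u+17,4)] if r%10<5 else '')
```

```text
261.54108227236 287.13259260870063
201 227
247 
252 [(245, 426.0, -180.0, 187.0), (249, 427.0, -182.0, 190.0), (253, 427.0, -184.0, 189.0), (257, 427.0, -186.0, 189.0), (261, 427.0, -187.0, 190.0), (265, 427.0, -189.0, 188.0), (269, 427.0, -191.0, 188.0), (273, 427.0, -193.0, 189.0), (277, 426.0, -195.0, 186.0)]
257 
262 [(245, 428.0, -180.0, 201.0), (249, 424.0, -182.0, 194.0), (253, 423.0, -184.0, 192.0), (257, 422.0, -186.0, 190.0), (261, 422.0, -188.0, 191.0), (265, 423.0, -190.0, 191.0), (269, 423.0, -192.0, 191.0), (273, 424.0, -193.0, 194.0), (277, 428.0, -195.0, 200.0)]
267 
272 [(245, 425.0, -181.0, 205.0), (249, 426.0, -182.0, 206.0), (253, 427.0, -184.0, 207.0), (257, 426.0, -186.0, 206.0), (261, 427.0, -187.0, 207.0), (265, 427.0, -189.0, 207.0), (269, 426.0, -191.0, 206.0), (273, 426.0, -193.0, 206.0), (277, 426.0, -194.0, 205.0)]
277 
282 [(245, 451.0, -181.0, 254.0), (249, 451.0, -183.0, 253.0), (253, 452.0, -184.0, 254.0), (257, 451.0, -185.0, 253.0), (261, 451.0, -186.0, 254.0), (265, 451.0, -187.0, 253.0), (269, 451.0, -188.0, 253.0), (273, 451.0, -189.0, 253.0), (277, 451.0, -190.0, 253.0)]
287 
292 [(245, 448.0, -182.0, 254.0), (249, 448.0, -183.0, 254.0), (253, 449.0, -184.0, 254.0), (257, 449.0, -185.0, 255.0), (261, 449.0, -186.0, 255.0), (265, 448.0, -187.0, 253.0), (269, 450.0, -188.0, 255.0), (273, 449.0, -189.0, 255.0), (277, 450.0, -190.0, 256.0)]
297 
302 [(245, 445.0, -182.0, 254.0), (249, 445.0, -183.0, 254.0), (253, 445.0, -184.0, 253.0), (257, 445.0, -185.0, 253.0), (261, 445.0, -186.0, 253.0), (265, 446.0, -187.0, 255.0), (269, 445.0, -188.0, 253.0), (273, 446.0, -189.0, 254.0), (277, 446.0, -190.0, 254.0)]
307
```

View pics/c6.png

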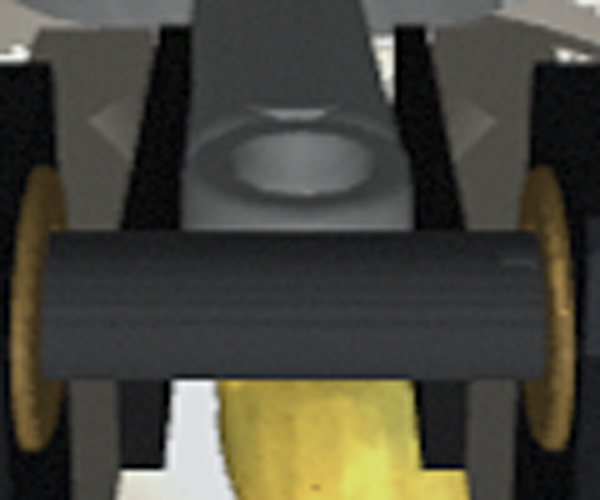

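The crop shows the eye squarely held with its bore centre at (302,160) in the crop, which is y = -0.188 and z = 0.196. The rod's point lies at y = -0.185, so I'll shift by 3 mm and advance slowly.

{"op": "play_rows", "data": {
  "deltas": [
    [0.01, 0.003, 0, 0, 0, -0.003],
    [0.015, 0.001, 0, 0, 0, 0],
    [0.015, 0.001, 0, 0, 0, 0],
    [0.015, 0.001, 0, 0, 0, 0],
    [0.012, 0.0006, 0, 0, 0, 0],
    [0.005, 0.0002, 0, 0, 0, 0],
    [0, 0, 0, 0, 0, 0]
  ]
}}

```text
clock: 17.05
tool_pos: [0.4783, -0.1826, 0.1646]
orientation: [-180.0, 0.0, 2.5]
force: [0.2, -1.2, -1.9]
opening: 0.0209
gripper_force: 29.7
```

{"op": "play_rows", "data": {
  "deltas": [
    [0.005, 0.0002, 0, 0, 0, 0],
    [0.005, 0.0002, 0, 0, 0, 0],
    [0.005, 0.0002, 0, 0, 0, 0],
    [0, 0, 0, 0, 0, 0]
  ]
}}

```text
clock: 17.45
tool_pos: [0.4903, -0.1823, 0.165]
orientation: [180.0, -0.0, 2.5]
force: [0.4, -1.9, -1.4]
opening: 0.021
gripper_force: 29.7
```

{"op": "play_rows", "data": {
  "deltas": [
    [0.004, 0.0002, 0, 0, 0, 0],
    [0.004, 0.0002, 0, 0, 0, 0],
    [0, 0, 0, 0, 0, 0]
  ]
}}

```text
clock: 17.75
tool_pos: [0.4969, -0.1821, 0.165]
orientation: [180.0, -0.0, 2.5]
force: [1.5, -2.1, -3.2]
opening: 0.021
gripper_force: 29.7
```

{"op": "play_rows", "data": {
  "deltas": [
    [0, -0.0017, 0, 0, 0, 0],
    [0, -0.0017, 0, 0, 0, 0],
    [0, 0, 0, 0, 0, 0]
  ]
}}

```text
clock: 18.05
tool_pos: [0.4961, -0.1845, 0.1649]
orientation: [-180.0, 0.0, 2.5]
force: [-0.4, 0.2, -2.6]
opening: 0.0207
gripper_force: 29.7
```

{"op": "play_rows", "data": {
  "deltas": [
    [0.004, 0.0002, 0, 0, 0, 0],
    [0.004, 0.0002, 0, 0, 0, 0],
    [0, 0, 0, 0, 0, 0]
  ]
}}

```text
clock: 18.35
tool_pos: [0.5031, -0.1842, 0.1649]
orientation: [180.0, -0.0, 2.5]
force: [-0.4, -0.1, -2.9]
opening: 0.021
gripper_force: 29.7
```

{"op": "play_rows", "data": {
  "deltas": [
    [0.002, 0.0001, -0.001, 0, 0, 0],
    [0.005, 0.0002, 0, 0, 0, 0],
    [0.005, 0.0002, 0, 0, 0, 0],
    [0, 0, 0, 0, 0, 0]
  ]
}}

```text
clock: 18.75
tool_pos: [0.5134, -0.1839, 0.1643]
orientation: [180.0, -0.1, 2.5]
force: [0.2, -1.2, -1.7]
opening: 0.0211
gripper_force: 29.7
```

{"op": "play_rows", "data": {
  "deltas": [
    [0.004, 0.0002, 0, 0, 0, 0],
    [0.004, 0.0002, 0, 0, 0, 0],
    [0.004, 0.0002, 0, 0, 0, 0],
    [0, 0, 0, 0, 0, 0]
  ]
}}

```text
clock: 19.15
tool_pos: [0.5227, -0.1834, 0.1642]
orientation: [180.0, -0.0, 2.5]
force: [0.3, -1.2, -2.6]
opening: 0.021
gripper_force: 29.7
```

{"op": "play_rows", "data": {
  "deltas": [
    [0.005, 0.0002, 0, 0, 0, 0],
    [0.005, 0.0002, 0, 0, 0, 0],
    [0, 0, 0, 0, 0, 0]
  ]
}}

```text
clock: 19.45
tool_pos: [0.5308, -0.183, 0.1642]
orientation: [180.0, -0.0, 2.5]
force: [1.0, -1.2, -2.6]
opening: 0.021
gripper_force: 29.7
```

{"op": "play_rows", "data": {
  "deltas": [
    [0.005, -0.0003, -0.0005, 0, 0, 0],
    [0.006, 0.0002, 0, 0, 0, 0],
    [0.006, 0.0002, 0, 0, 0, 0],
    [0, 0, 0, 0, 0, 0]
  ]
}}

```text
clock: 19.85
tool_pos: [0.5443, -0.1829, 0.1637]
orientation: [180.0, -0.0, 2.5]
force: [0.1, -0.4, -1.9]
opening: 0.0206
gripper_force: 29.7
```

{"op": "play_rows", "data": {
  "deltas": [
    [0.002, 0.0001, 0, 0, 0, 0],
    [0.002, 0.0001, 0, 0, 0, 0],
    [0, 0, 0, 0, 0, 0]
  ]
}}

```text
clock: 20.15
tool_pos: [0.5468, -0.1828, 0.1638]
orientation: [180.0, -0.0, 2.5]
force: [-0.2, -0.4, -1.7]
opening: 0.0209
gripper_force: 29.7
```

{"op": "play_rows", "data": {
  "deltas": [
    [0.0015, 0.0001, 0, 0, 0, 0],
    [0.0015, 0.0001, 0, 0, 0, 0],
    [0, 0, 0, 0, 0, 0]
  ]
}}

```text
clock: 20.45
tool_pos: [0.5492, -0.1826, 0.1638]
orientation: [180.0, -0.0, 2.5]
force: [-0.4, -0.0, -0.8]
opening: 0.0208
gripper_force: 29.7
```

{"op": "play_rows", "data": {
  "deltas": [
    [0.002, 0.0001, 0, 0, 0, 0],
    [0, 0, 0, 0, 0, 0]
  ]
}}

```text
clock: 20.65
tool_pos: [0.5507, -0.1827, 0.1637]
orientation: [180.0, 0.0, 2.5]
force: [-0.2, -1.2, -1.5]
opening: 0.0209
gripper_force: 29.7
```

{"op": "play_rows", "data": {
  "deltas": [
    [0.0015, 0.0001, 0, 0, 0, 0],
    [0, 0, 0, 0, 0, 0]
  ]
}}

```text
clock: 20.85
tool_pos: [0.5515, -0.1826, 0.1636]
orientation: [180.0, 0.0, 2.5]
force: [-1.7, -1.0, -2.1]
opening: 0.0211
gripper_force: 29.7
```

{"op": "play_rows", "data": {
  "deltas": [
    [0.0015, 0.0001, 0, 0, 0, 0],
    [0, 0, 0, 0, 0, 0]
  ]
}}

```text
clock: 21.05
tool_pos: [0.5519, -0.1826, 0.1633]
orientation: [-180.0, 0.1, 2.5]
force: [-5.6, -1.6, -1.0]
opening: 0.0214
gripper_force: 29.7
```

{"op": "play_rows", "data": {
  "deltas": [
    [-0.0012, 0, 0, 0, 0, 0]
  ]
}}

```text
clock: 21.15
tool_pos: [0.5518, -0.1825, 0.1636]
orientation: [180.0, 0.0, 2.5]
force: [-1.8, -1.1, -1.7]
opening: 0.0211
gripper_force: 29.7
```

{"op": "play_rows", "data": {
  "deltas": [
    [0, 0, 0, 0, 0, 0],
    [0, 0, 0, 0, 0, 0],
    [0, 0, 0, 0, 0, 0],
    [0, 0, 0, 0, 0, 0],
    [0, 0, 0, 0, 0, 0]
  ],
  "gripper": 0.3
}}

```text
clock: 21.65
tool_pos: [0.5524, -0.1823, 0.1639]
orientation: [180.0, -0.0, 2.5]
force: [-0.3, -1.3, 0.3]
opening: 0.0541
gripper_force: 0.0
```

{"op": "play_rows", "data": {
  "deltas": [
    [0, 0, 0.02, 0, 0, 0],
    [0, 0, 0.04, 0, 0, 0],
    [0, 0, 0.05, 0, 0, 0],
    [-0.02, 0, 0.05, 0, 0, 0],
    [-0.04, 0, 0, 0, 0, 0],
    [-0.06, 0.02, 0, 0, 0, 0],
    [-0.04, 0.02, 0, 0, 0, 0],
    [0, 0, 0, 0, 0, 0]
  ]
}}

```text
clock: 22.45
tool_pos: [0.4215, -0.1498, 0.2929]
orientation: [-180.0, -0.2, 2.6]
force: [0.7, -0.3, 0.8]
opening: 0.0564
gripper_force: 0.0
```

Run:
```python
from h import *
o=get_obs(); print(o['tool_pos'],o['orientation'],o['clock'])
p,d,m=snap('wrist'); pickle.dump((p,d,m),open('w7.pkl','wb')); W=pts(d,m); P=W[~np.isnan(W[...,0])]
q,d2,m2=snap('scene'); u,v=map(int,proj(m2,[.53,-.19,.17]))
C=np.zeros((384,900,3),np.uint8); C[:,:512]=p; C[:,512:]=cv2.resize(q[v-42:v+42,u-42:u+42],(388,384)); cv2.imwrite('pics/c7.png',cv2.resize(C,(800,341)))
s=P[(abs(P[:,1]+.184)<.02)&(P[:,0]>.48)&(P[:,0]<.6)&(P[:,2]>.185)&(P[:,2]<.215)]
for a in np.arange(.48,.6,.006):
    t=s[(s[:,0]>=a)&(s[:,0]<a+.006)]
    if len(t): print(round(a,3),len(t),t.min(0).round(4)[1:],t.max(0).round(4)[1:])
```

```text
[ 0.42149277 -0.14976225  0.29287938] [-1.79950744e+02 -1.56216685e-01  2.56441191e+00] 22.45
0.48 1 [-0.1848  0.1943] [-0.1848  0.1943]
0.486 35 [-0.1871  0.1952] [-0.1826  0.1988]
0.492 69 [-0.1883  0.1945] [-0.181   0.1997]
0.498 102 [-0.1894  0.1949] [-0.1798  0.2014]
0.504 107 [-0.1893  0.1949] [-0.1795  0.2021]
0.51 118 [-0.1892  0.1936] [-0.1792  0.2048]
0.516 106 [-0.1883  0.196 ] [-0.1789  0.2049]
0.522 124 [-0.1888  0.1951] [-0.1785  0.2022]
0.528 119 [-0.1878  0.1946] [-0.1786  0.2015]
0.534 122 [-0.188   0.1958] [-0.1781  0.2017]
0.54 158 [-0.1908  0.1852] [-0.1732  0.2018]
0.546 331 [-0.194  0.185] [-0.1717  0.2064]
0.552 269 [-0.1928  0.1936] [-0.1718  0.2058]
0.558 217 [-0.1913  0.1929] [-0.1723  0.2064]
0.564 22 [-0.1865  0.196 ] [-0.1773  0.2009]
```

View pics/c7.png

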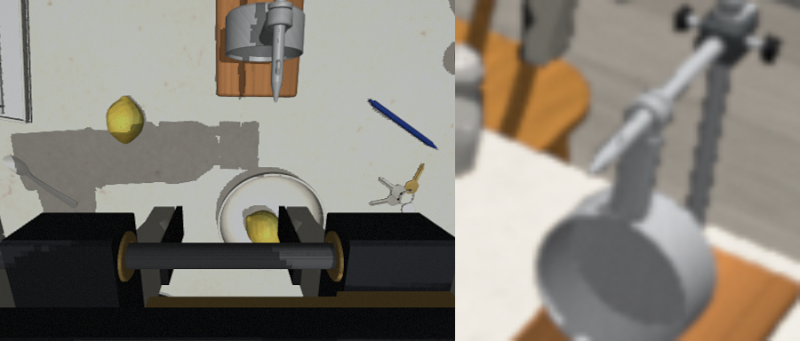

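The large cup hangs seated against the stop at (268,18) in the wrist panel, the catch stands up at x = 0.515 and the large eye's front is at about 0.545. I'll fetch the middle cup next.

{"op": "play_rows", "data": {
  "deltas": [
    [0.0145, 0.047, 0, 0, 0, -0.0055],
    [0.0145, 0.047, 0, 0, 0, -0.0055],
    [0.0145, 0.047, 0, 0, 0, -0.0055],
    [0.0145, 0.047, 0, 0, 0, -0.0055],
    [0.0145, 0.047, 0, 0, 0, -0.0055],
    [0.0145, 0.047, 0, 0, 0, -0.0055],
    [0.0145, 0.047, 0, 0, 0, -0.0055],
    [0.0145, 0.047, 0, 0, 0, -0.0055],
    [0.0145, 0.047, 0, 0, 0, -0.0055],
    [0.0145, 0.047, 0, 0, 0, -0.0055]
  ]
}}

```text
clock: 23.55
tool_pos: [0.5419, 0.2274, 0.291]
orientation: [180.0, 0.0, -7.4]
force: [0.1, -0.0, 0.3]
opening: 0.0571
gripper_force: 0.0
```

{"op": "play_rows", "data": {
  "deltas": [
    [0, 0, -0.02, 0, 0, 0],
    [0, 0, -0.03, 0, 0, 0],
    [0, 0, 0, 0, 0, 0],
    [0, 0, 0, 0, 0, 0]
  ]
}}

```text
clock: 23.95
tool_pos: [0.5413, 0.2253, 0.2514]
orientation: [179.9, 0.0, -7.4]
force: [0.9, 0.2, 0.6]
opening: 0.057
gripper_force: 0.0
```

Run:
```python
from h import *
o=get_obs(); print(o['tool_pos'],o['orientation'],o['clock'])
p,d,m=snap('wrist'); W=pts(d,m); P=W[~np.isnan(W[...,0])]
t=o['tool_pos']; s=P[(abs(P[:,0]-.5415)<.03)&(abs(P[:,1]-.225)<.03)&(P[:,2]>.13)&(P[:,2]<.185)]
print(len(s)); handle(P,(.5415,.225),.025)
```

```text
[0.54131212 0.22530312 0.25140331] [ 1.79904526e+02  3.92836040e-02 -7.37425934e+00] 23.95
706
handle top 0.1787 [0.5416 0.2251] [0.0217 0.0121] 82.06
 shaft low mean [0.5459 0.2244 0.1351] 177
```

{"op": "play_rows", "data": {
  "deltas": [
    [-0.004, 0, -0.03, 0, 0, 0],
    [0, 0, -0.04, 0, 0, 0],
    [0, 0, -0.04, 0, 0, 0],
    [0, 0, -0.024, 0, 0, 0],
    [0, 0, -0.01, 0, 0, 0],
    [0, 0, 0, 0, 0, 0]
  ]
}}

```text
clock: 24.6
tool_pos: [0.5379, 0.2253, 0.1368]
orientation: [180.0, -0.0, -7.4]
force: [0.0, 0.2, -1.1]
opening: 0.057
gripper_force: 0.0
```

{"op": "play_rows", "data": {
  "deltas": [
    [0, 0, 0, 0, 0, 0],
    [0, 0, 0, 0, 0, 0],
    [0, 0, 0, 0, 0, 0],
    [0, 0, 0, 0, 0, 0],
    [0, 0, 0, 0, 0, 0],
    [0, 0, 0, 0, 0, 0],
    [0, 0, 0, 0, 0, 0],
    [0, 0, 0, 0, 0, 0]
  ],
  "gripper": -1
}}

```text
clock: 25.4
tool_pos: [0.5377, 0.2254, 0.1369]
orientation: [-180.0, -0.0, -7.4]
force: [-0.3, -0.5, 3.4]
opening: 0.0205
gripper_force: 30.0
```

{"op": "play_rows", "data": {
  "deltas": [
    [0, 0, 0.01, 0, 0, 0],
    [0, 0, 0.02, 0, 0, 0],
    [0, 0, 0.035, 0, 0, 0],
    [0, 0, 0.04, 0, 0, 0],
    [0, 0, 0.035, 0, 0, 0],
    [0, 0, 0.025, 0, 0, 0],
    [0, 0, 0.015, 0, 0, 0],
    [0, 0, 0, 0, 0, 0]
  ]
}}

```text
clock: 26.2
tool_pos: [0.538, 0.2258, 0.2821]
orientation: [-179.9, -0.1, -7.4]
force: [-0.3, 0.5, -1.3]
opening: 0.0209
gripper_force: 30.0
```

Run:
```python
from h import *
cupcheck('w8')
```

```text
[0.538  0.2258 0.2821] [-1.7989e+02 -1.0000e-01 -7.3700e+00] [-0.29  0.54 -1.3 ] 26.2 0.020902396681833524
cup 6011 [0.5527 0.2245] [0.0734 0.0386] 83.32 0.2601
```

{"op": "play_rows", "data": {
  "deltas": [
    [-0.0067, -0.006, 0, 0, 0, 0.00227],
    [-0.0067, -0.012, 0, 0, 0, 0.00227],
    [-0.0067, -0.018, 0, 0, 0, 0.00227],
    [-0.0067, -0.024, 0, 0, 0, 0.00227],
    [-0.0067, -0.03, 0, 0, 0, 0.00227],
    [-0.0067, -0.03, 0, 0, 0, 0.00227],
    [-0.0067, -0.03, 0, 0, 0, 0.00227],
    [-0.0067, -0.03, 0, 0, 0, 0.00227],
    [-0.0067, -0.03, 0, 0, 0, 0.00227],
    [-0.0067, -0.03, 0, 0, 0, 0.00227]
  ]
}}

```text
clock: 27.25
tool_pos: [0.4827, 0.0312, 0.2807]
orientation: [-180.0, -0.0, -3.3]
force: [1.2, 0.3, -1.0]
opening: 0.0207
gripper_force: 30.0
```

{"op": "play_rows", "data": {
  "deltas": [
    [-0.0067, -0.03, 0, 0, 0, 0.00227],
    [-0.0067, -0.03, 0, 0, 0, 0.00227],
    [-0.0067, -0.03, 0, 0, 0, 0.00227],
    [-0.0067, -0.03, 0, 0, 0, 0.00227],
    [-0.0067, -0.03, 0, 0, 0, 0.00227],
    [-0.0067, -0.03, 0, 0, 0, 0.00227],
    [-0.0067, -0.03, 0, 0, 0, 0.00227],
    [-0.0067, -0.024, 0, 0, 0, 0.00227],
    [-0.0067, -0.018, 0, 0, 0, 0.00227],
    [-0.0067, -0.012, 0, 0, 0, 0.00227]
  ]
}}

```text
clock: 28.25
tool_pos: [0.4287, -0.1794, 0.2805]
orientation: [180.0, -0.0, 0.8]
force: [-0.2, -0.1, -1.7]
opening: 0.021
gripper_force: 30.0
```

{"op": "play_rows", "data": {
  "deltas": [
    [-0.0067, -0.007, 0, 0, 0, 0.00227],
    [-0.0067, -0.006, -0.01, 0, 0, 0.00227],
    [0, 0, -0.025, 0, 0, 0],
    [0, 0, -0.035, 0, 0, 0],
    [0, 0, -0.035, 0, 0, 0],
    [0, 0, -0.025, 0, 0, 0],
    [0, 0, -0.016, 0, 0, 0],
    [0, 0, 0, 0, 0, 0],
    [0, 0, 0, 0, 0, 0]
  ]
}}

```text
clock: 29.15
tool_pos: [0.4195, -0.1881, 0.1639]
orientation: [180.0, 0.0, 1.7]
force: [0.3, -0.5, -1.0]
opening: 0.0209
gripper_force: 30.0
```

```bash
cat >> h.py <<'E'
def eyecheck(tag):
    P=cupcheck(tag); p,d,m=pickle.load(open(tag+'.pkl','rb')); W=pts(d,m); t=get_obs()['tool_pos']
    n=(W[...,2]>t[2]+.02)&(W[...,2]<t[2]+.046)&(abs(W[...,0]-t[0]-.004)<.014)&(abs(W[...,1]-t[1])<.0135)
    s=W[n]; top=s[s[:,2]>np.percentile(s[:,2],97)-.004]
    print('eye n',len(s),'zmax',np.percentile(s[:,2],99).round(4),'y range',s[:,1].min().round(4),s[:,1].max().round(4),'x',s[:,0].min().round(4),s[:,0].max().round(4),'topmean',top.mean(0).round(4))
E
python3 - <<'E'
from h import *
eyecheck('w9')
E
```

```text
[ 0.4195 -0.1881  0.1639] [1.7999e+02 2.0000e-02 1.6700e+00] [ 0.26 -0.52 -1.04] 29.15 0.020903041558773608
cup 6012 [ 0.4343 -0.1869] [0.0385 0.0733] 2.0 0.1417
eye n 1703 zmax 0.2096 y range -0.2016 -0.1746 x 0.4099 0.4311 topmean [ 0.4273 -0.1902  0.2065]
```

{"op": "play_rows", "data": {
  "deltas": [
    [0.012, 0.0005, 0, 0, 0, 0.003],
    [0.018, 0.0008, 0, 0, 0, 0],
    [0.018, 0.0008, 0, 0, 0, 0],
    [0.014, 0.0006, 0, 0, 0, 0],
    [0.008, 0.0003, 0, 0, 0, 0],
    [0.005, 0.0002, 0, 0, 0, 0],
    [0.005, 0.0002, 0, 0, 0, 0],
    [0, 0, 0, 0, 0, 0]
  ]
}}

```text
clock: 30.0
tool_pos: [0.4838, -0.1855, 0.1636]
orientation: [-180.0, 0.0, 2.2]
force: [0.2, 0.3, -1.7]
opening: 0.021
gripper_force: 30.0
```

{"op": "play_rows", "data": {
  "deltas": [
    [0.005, 0.0002, 0, 0, 0, 0],
    [0.005, 0.0002, 0, 0, 0, 0],
    [0, 0, 0, 0, 0, 0]
  ]
}}

```text
clock: 30.3
tool_pos: [0.4921, -0.1852, 0.1639]
orientation: [180.0, -0.0, 2.2]
force: [-0.1, 0.2, -2.1]
opening: 0.0206
gripper_force: 30.0
```

{"op": "play_rows", "data": {
  "deltas": [
    [0.005, 0.0002, 0, 0, 0, 0],
    [0.005, 0.0002, 0, 0, 0, 0],
    [0, 0, 0, 0, 0, 0]
  ]
}}

```text
clock: 30.6
tool_pos: [0.5001, -0.1849, 0.1638]
orientation: [180.0, -0.0, 2.2]
force: [0.6, -0.2, -1.4]
opening: 0.021
gripper_force: 30.0
```

Clean entry. Continuing over the catch.

{"op": "play_rows", "data": {
  "deltas": [
    [0.005, 0.0002, 0, 0, 0, 0],
    [0.005, 0.0002, 0, 0, 0, 0],
    [0.005, 0.0002, 0, 0, 0, 0],
    [0, 0, 0, 0, 0, 0]
  ]
}}

```text
clock: 31.0
tool_pos: [0.5124, -0.1844, 0.1638]
orientation: [180.0, -0.0, 2.2]
force: [0.5, -0.6, -1.0]
opening: 0.021
gripper_force: 30.0
```

{"op": "play_rows", "data": {
  "deltas": [
    [0.005, 0.0002, 0, 0, 0, 0],
    [0.005, 0.0002, 0, 0, 0, 0],
    [0.005, 0.0002, 0, 0, 0, 0],
    [0, 0, 0, 0, 0, 0]
  ]
}}

```text
clock: 31.4
tool_pos: [0.5246, -0.1838, 0.1638]
orientation: [180.0, -0.1, 2.2]
force: [1.0, -0.8, -1.8]
opening: 0.021
gripper_force: 30.0
```

{"op": "play_rows", "data": {
  "deltas": [
    [0.005, 0.0002, 0, 0, 0, 0],
    [0.003, 0.0001, 0, 0, 0, 0],
    [0, 0, 0, 0, 0, 0]
  ]
}}

```text
clock: 31.7
tool_pos: [0.5305, -0.1836, 0.1638]
orientation: [180.0, -0.0, 2.2]
force: [1.1, -0.4, -0.9]
opening: 0.0207
gripper_force: 30.0
```

{"op": "play_rows", "data": {
  "deltas": [
    [0.002, 0.0001, 0, 0, 0, 0],
    [0.002, 0.0001, 0, 0, 0, 0],
    [0, 0, 0, 0, 0, 0]
  ]
}}

```text
clock: 32.0
tool_pos: [0.5333, -0.1835, 0.1638]
orientation: [180.0, -0.0, 2.2]
force: [-0.4, -0.1, -1.6]
opening: 0.021
gripper_force: 30.0
```

{"op": "play_rows", "data": {
  "deltas": [
    [0.002, 0.0001, 0, 0, 0, 0],
    [0.0015, 0.0001, 0, 0, 0, 0],
    [0, 0, 0, 0, 0, 0]
  ]
}}

```text
clock: 32.3
tool_pos: [0.5361, -0.1833, 0.1637]
orientation: [180.0, -0.0, 2.2]
force: [-0.3, -1.7, -0.8]
opening: 0.0208
gripper_force: 30.0
```

{"op": "play_rows", "data": {
  "deltas": [
    [0.0015, 0.0001, 0, 0, 0, 0],
    [0, 0, 0, 0, 0, 0]
  ]
}}

```text
clock: 32.5
tool_pos: [0.5369, -0.1832, 0.1636]
orientation: [-180.0, 0.0, 2.2]
force: [-2.0, -1.1, -1.8]
opening: 0.0203
gripper_force: 30.0
```

{"op": "play_rows", "data": {
  "deltas": [
    [0.0015, 0.0001, 0, 0, 0, 0],
    [0, 0, 0, 0, 0, 0]
  ]
}}

```text
clock: 32.7
tool_pos: [0.5374, -0.1832, 0.1633]
orientation: [-180.0, 0.1, 2.2]
force: [-4.1, -0.6, -0.8]
opening: 0.0209
gripper_force: 30.0
```

{"op": "play_rows", "data": {
  "deltas": [
    [-0.001, 0, 0, 0, 0, 0],
    [0, 0, 0, 0, 0, 0],
    [0, 0, 0, 0, 0, 0],
    [0, 0, 0, 0, 0, 0],
    [0, 0, 0, 0, 0, 0]
  ],
  "gripper": 0.3
}}

```text
clock: 33.2
tool_pos: [0.5379, -0.1831, 0.164]
orientation: [180.0, -0.0, 2.2]
force: [-0.9, 0.8, 0.2]
opening: 0.0538
gripper_force: 0.0
```

{"op": "play_rows", "data": {
  "deltas": [
    [0, 0, 0.02, 0, 0, 0],
    [0, 0, 0.04, 0, 0, 0],
    [0, 0, 0.05, 0, 0, 0],
    [-0.02, 0.01, 0.03, 0, 0, 0],
    [-0.02, 0.04, 0, 0, 0, 0],
    [-0.02, 0.05, 0, 0, 0, -0.005],
    [-0.02, 0.05, 0, 0, 0, -0.005],
    [-0.015, 0.05, 0, 0, 0, -0.005],
    [-0.015, 0.05, 0, 0, 0, -0.005],
    [0, 0.05, 0, 0, 0, -0.005]
  ]
}}

```text
clock: 34.2
tool_pos: [0.4483, 0.0582, 0.2765]
orientation: [-179.9, -0.1, -2.4]
force: [1.2, 0.1, 0.4]
opening: 0.0566
gripper_force: 0.0
```

{"op": "play_rows", "data": {
  "deltas": [
    [0, 0.05, 0, 0, 0, -0.005],
    [0, 0.05, 0, 0, 0, -0.006],
    [0, 0.05, 0, 0, 0, -0.006],
    [0, 0.04, 0, 0, 0, -0.006],
    [0, 0.02, 0, 0, 0, -0.006],
    [0, 0.01, 0, 0, 0, 0],
    [0, 0, 0, 0, 0, 0],
    [0, 0, 0, 0, 0, 0]
  ]
}}

```text
clock: 35.0
tool_pos: [0.4495, 0.2322, 0.2758]
orientation: [180.0, 0.0, -7.5]
force: [-1.2, -0.7, 0.1]
opening: 0.0567
gripper_force: 0.0
```

Run:
```python
from h import *
o=get_obs(); print(o['tool_pos'],o['orientation'],o['clock'])
p,d,m=snap('wrist'); W=pts(d,m); P=W[~np.isnan(W[...,0])]
handle(P,(.473,.233),.025)
q,d2,m2=snap('side'); W=pts(d2,m2); P=W[~np.isnan(W[...,0])]
s=P[(abs(P[:,1]+.184)<.02)&(P[:,0]>.48)&(P[:,0]<.6)&(P[:,2]>.13)&(P[:,2]<.215)]
for a in np.arange(.48,.6,.006):
    t=s[(s[:,0]>=a)&(s[:,0]<a+.006)]
    if len(t): print(round(a,3),len(t),t.min(0).round(4)[1:],t.max(0).round(4)[1:])
```

```text
[0.44950063 0.23224773 0.27576733] [ 1.79992751e+02  3.54463842e-03 -7.54513610e+00] 35.0
handle top 0.1683 [0.4723 0.233 ] [0.0213 0.0121] 81.82
 shaft low mean [0.4768 0.2327 0.1297] 59
0.486 3 [-0.1887  0.1935] [-0.1845  0.1971]
0.492 6 [-0.19    0.1943] [-0.186   0.1993]
0.498 9 [-0.1921  0.1945] [-0.1794  0.1999]
0.504 10 [-0.1937  0.193 ] [-0.1845  0.2   ]
0.51 12 [-0.1934  0.1933] [-0.1829  0.2059]
0.516 9 [-0.1919  0.1936] [-0.1841  0.2019]
0.522 9 [-0.1915  0.1923] [-0.1849  0.2009]
0.528 56 [-0.1976  0.1309] [-0.1764  0.2019]
0.534 82 [-0.1984  0.1308] [-0.1757  0.2046]
0.54 52 [-0.201   0.1301] [-0.1829  0.2037]
0.546 66 [-0.199   0.1308] [-0.1796  0.2046]
0.552 39 [-0.1971  0.13  ] [-0.1814  0.2043]
0.558 20 [-0.1944  0.1303] [-0.177   0.2051]
0.564 8 [-0.1956  0.1308] [-0.184   0.2009]
0.57 8 [-0.1873  0.1907] [-0.1814  0.1999]
0.576 8 [-0.1893  0.1924] [-0.1838  0.2004]
0.582 10 [-0.1897  0.1911] [-0.1845  0.2007]
0.588 8 [-0.1878  0.1929] [-0.1792  0.2012]
0.594 8 [-0.187   0.1916] [-0.1806  0.2006]
```

Middle is hung, with handles continuous from x = 0.53 to 0.56 on the rod. The small handle is at (0.472, 0.233).

{"op": "play_rows", "data": {
  "deltas": [
    [0.0248, 0.001, 0, 0, 0, 0],
    [0, 0, -0.03, 0, 0, 0],
    [0, 0, -0.045, 0, 0, 0],
    [0, 0, -0.045, 0, 0, 0],
    [0, 0, -0.04, 0, 0, 0],
    [0, 0, -0.02, 0, 0, 0],
    [0, 0, -0.0075, 0, 0, 0],
    [0, 0, 0, 0, 0, 0]
  ]
}}

```text
clock: 35.9
tool_pos: [0.4694, 0.2329, 0.1256]
orientation: [180.0, 0.0, -7.6]
force: [0.1, 0.1, 0.1]
opening: 0.0569
gripper_force: 0.0
```

{"op": "play_rows", "data": {
  "deltas": [
    [0, 0, 0, 0, 0, 0],
    [0, 0, 0, 0, 0, 0],
    [0, 0, 0, 0, 0, 0],
    [0, 0, 0, 0, 0, 0],
    [0, 0, 0, 0, 0, 0],
    [0, 0, 0, 0, 0, 0],
    [0, 0, 0, 0, 0, 0],
    [0, 0, 0, 0, 0, 0]
  ],
  "gripper": -1
}}

```text
clock: 36.7
tool_pos: [0.4695, 0.2337, 0.126]
orientation: [-180.0, -0.0, -7.5]
force: [-1.2, -0.5, 2.6]
opening: 0.0207
gripper_force: 30.0
```

{"op": "play_rows", "data": {
  "deltas": [
    [0, 0, 0.01, 0, 0, 0],
    [0, 0, 0.02, 0, 0, 0],
    [0, 0, 0.035, 0, 0, 0],
    [0, 0, 0.04, 0, 0, 0],
    [0, 0, 0.035, 0, 0, 0],
    [0, 0, 0.025, 0, 0, 0],
    [0, 0, 0.015, 0, 0, 0],
    [0, 0, 0, 0, 0, 0]
  ]
}}

```text
clock: 37.5
tool_pos: [0.4698, 0.2341, 0.2713]
orientation: [-179.9, -0.1, -7.6]
force: [-1.2, -0.3, -1.3]
opening: 0.0208
gripper_force: 30.0
```

Run:
```python
from h import *
cupcheck('w10')
```

```text
[0.4698 0.2341 0.2713] [-1.7988e+02 -9.0000e-02 -7.5500e+00] [-1.19 -0.29 -1.32] 37.5 0.020841613698717554
cup 4044 [0.4813 0.2332] [0.0552 0.0344] 83.15 0.2492
```

{"op": "play_rows", "data": {
  "deltas": [
    [-0.0028, -0.006, 0, 0, 0, 0.0023],
    [-0.0028, -0.012, 0, 0, 0, 0.0023],
    [-0.0028, -0.018, 0, 0, 0, 0.0023],
    [-0.0028, -0.024, 0, 0, 0, 0.0023],
    [-0.0028, -0.03, 0, 0, 0, 0.0023],
    [-0.0028, -0.03, 0, 0, 0, 0.0023],
    [-0.0028, -0.03, 0, 0, 0, 0.0023],
    [-0.0028, -0.03, 0, 0, 0, 0.0023],
    [-0.0028, -0.03, 0, 0, 0, 0.0023],
    [-0.0028, -0.03, 0, 0, 0, 0.0023]
  ]
}}

```text
clock: 38.55
tool_pos: [0.446, 0.0397, 0.2695]
orientation: [180.0, 0.0, -3.4]
force: [-0.1, 0.8, -0.7]
opening: 0.0209
gripper_force: 30.0
```

{"op": "play_rows", "data": {
  "deltas": [
    [-0.0028, -0.03, 0, 0, 0, 0.0023],
    [-0.0028, -0.03, 0, 0, 0, 0.0023],
    [-0.0028, -0.03, 0, 0, 0, 0.0023],
    [-0.0028, -0.03, 0, 0, 0, 0.0023],
    [-0.0028, -0.03, 0, 0, 0, 0.0023],
    [-0.0028, -0.03, 0, 0, 0, 0.0023],
    [-0.0028, -0.03, 0, 0, 0, 0.0023],
    [-0.0028, -0.024, 0, 0, 0, 0.0023],
    [-0.0028, -0.018, 0, 0, 0, 0.0023],
    [-0.0028, -0.017, 0, 0, 0, 0.0023]
  ]
}}

```text
clock: 39.55
tool_pos: [0.4232, -0.175, 0.2694]
orientation: [180.0, 0.0, 0.7]
force: [0.8, 0.5, -2.2]
opening: 0.0208
gripper_force: 30.0
```

{"op": "play_rows", "data": {
  "deltas": [
    [-0.0028, -0.012, 0, 0, 0, 0.0023],
    [-0.0028, -0.006, -0.01, 0, 0, 0.0023],
    [0, 0, -0.025, 0, 0, 0],
    [0, 0, -0.035, 0, 0, 0],
    [0, 0, -0.03, 0, 0, 0],
    [0, 0, -0.02, 0, 0, 0],
    [0, 0, -0.012, 0, 0, 0],
    [0, 0, 0, 0, 0, 0],
    [0, 0, 0, 0, 0, 0]
  ]
}}

```text
clock: 40.45
tool_pos: [0.4202, -0.1881, 0.1646]
orientation: [180.0, -0.0, 1.6]
force: [0.3, -0.7, -1.4]
opening: 0.0209
gripper_force: 30.0
```

Run:
```python
from h import *
eyecheck('w11')
```

```text
[ 0.4202 -0.1881  0.1646] [ 1.7998e+02 -2.0000e-02  1.5600e+00] [ 0.27 -0.74 -1.41] 40.45 0.020872047355514445
cup 4047 [ 0.4319 -0.187 ] [0.0344 0.0554] 2.71 0.1425
eye n 1613 zmax 0.2105 y range -0.2015 -0.1746 x 0.4107 0.432 topmean [ 0.4275 -0.1902  0.2074]
```

{"op": "play_rows", "data": {
  "deltas": [
    [0.012, 0.0005, -0.001, 0, 0, 0],
    [0.018, 0.0008, 0, 0, 0, 0],
    [0.018, 0.0008, 0, 0, 0, 0],
    [0.014, 0.0006, 0, 0, 0, 0],
    [0.008, 0.0003, 0, 0, 0, 0],
    [0.005, 0.0002, 0, 0, 0, 0],
    [0.005, 0.0002, 0, 0, 0, 0],
    [0, 0, 0, 0, 0, 0]
  ]
}}

```text
clock: 41.3
tool_pos: [0.4843, -0.1852, 0.1632]
orientation: [180.0, 0.0, 1.6]
force: [-0.6, 0.2, -0.6]
opening: 0.0209
gripper_force: 30.0
```

{"op": "play_rows", "data": {
  "deltas": [
    [0.005, 0.0002, 0, 0, 0, 0],
    [0.005, 0.0002, 0, 0, 0, 0],
    [0, 0, 0, 0, 0, 0]
  ]
}}

```text
clock: 41.6
tool_pos: [0.4925, -0.185, 0.1634]
orientation: [180.0, -0.0, 1.6]
force: [-0.0, -0.1, -2.1]
opening: 0.0204
gripper_force: 30.0
```

{"op": "play_rows", "data": {
  "deltas": [
    [0.005, 0.0002, 0, 0, 0, 0],
    [0.005, 0.0002, 0, 0, 0, 0],
    [0, 0, 0, 0, 0, 0]
  ]
}}

```text
clock: 41.9
tool_pos: [0.5006, -0.1846, 0.1633]
orientation: [180.0, -0.0, 1.6]
force: [1.2, -0.7, -2.7]
opening: 0.0206
gripper_force: 30.0
```

{"op": "play_rows", "data": {
  "deltas": [
    [0.005, 0.0002, 0, 0, 0, 0],
    [0.005, 0.0002, 0, 0, 0, 0],
    [0, 0, 0, 0, 0, 0]
  ]
}}

```text
clock: 42.2
tool_pos: [0.5087, -0.1843, 0.1633]
orientation: [180.0, -0.0, 1.6]
force: [-0.1, 0.0, -1.6]
opening: 0.021
gripper_force: 30.0
```

{"op": "play_rows", "data": {
  "deltas": [
    [0.005, 0.0002, 0, 0, 0, 0],
    [0.005, 0.0002, 0, 0, 0, 0],
    [0, 0, 0, 0, 0, 0]
  ]
}}

```text
clock: 42.5
tool_pos: [0.5169, -0.184, 0.1634]
orientation: [180.0, -0.0, 1.6]
force: [-1.0, -0.5, -1.2]
opening: 0.021
gripper_force: 30.0
```

{"op": "play_rows", "data": {
  "deltas": [
    [0.004, 0.0002, 0, 0, 0, 0],
    [0.002, 0.0001, 0, 0, 0, 0],
    [0, 0, 0, 0, 0, 0]
  ]
}}

```text
clock: 42.8
tool_pos: [0.5215, -0.1837, 0.1635]
orientation: [180.0, -0.0, 1.6]
force: [0.0, -0.8, -0.7]
opening: 0.0209
gripper_force: 30.0
```

{"op": "play_rows", "data": {
  "deltas": [
    [0.0025, 0.0001, 0, 0, 0, 0],
    [0, 0, 0, 0, 0, 0]
  ]
}}

```text
clock: 43.0
tool_pos: [0.5234, -0.1836, 0.1634]
orientation: [180.0, -0.0, 1.6]
force: [1.0, -0.2, -1.5]
opening: 0.0211
gripper_force: 30.0
```

{"op": "play_rows", "data": {
  "deltas": [
    [0.002, 0.0001, 0, 0, 0, 0],
    [0, 0, 0, 0, 0, 0]
  ]
}}

```text
clock: 43.2
tool_pos: [0.5247, -0.1835, 0.1634]
orientation: [180.0, -0.0, 1.6]
force: [-1.0, -1.3, -2.9]
opening: 0.0205
gripper_force: 30.0
```

{"op": "play_rows", "data": {
  "deltas": [
    [0.0015, 0.0001, 0, 0, 0, 0],
    [0, 0, 0, 0, 0, 0]
  ]
}}

```text
clock: 43.4
tool_pos: [0.5257, -0.1835, 0.1633]
orientation: [-180.0, 0.0, 1.6]
force: [-0.5, -0.5, -1.3]
opening: 0.0206
gripper_force: 30.0
```

{"op": "play_rows", "data": {
  "deltas": [
    [0.0015, 0.0001, 0, 0, 0, 0],
    [0, 0, 0, 0, 0, 0]
  ]
}}

```text
clock: 43.6
tool_pos: [0.5261, -0.1834, 0.163]
orientation: [-180.0, 0.1, 1.5]
force: [-3.9, -1.5, -1.9]
opening: 0.021
gripper_force: 30.0
```

{"op": "play_rows", "data": {
  "deltas": [
    [0.0012, 0, 0, 0, 0, 0],
    [0, 0, 0, 0, 0, 0],
    [0, 0, 0, 0, 0, 0]
  ]
}}

```text
clock: 43.9
tool_pos: [0.5264, -0.1834, 0.1628]
orientation: [-180.0, 0.2, 1.5]
force: [-6.1, -1.1, -2.0]
opening: 0.0208
gripper_force: 30.0
```

{"op": "play_rows", "data": {
  "deltas": [
    [-0.001, 0, 0, 0, 0, 0],
    [0, 0, 0, 0, 0, 0],
    [0, 0, 0, 0, 0, 0],
    [0, 0, 0, 0, 0, 0],
    [0, 0, 0, 0, 0, 0]
  ],
  "gripper": 0.3
}}

```text
clock: 44.4
tool_pos: [0.5275, -0.1833, 0.1636]
orientation: [180.0, -0.0, 1.6]
force: [-0.4, -0.6, 0.6]
opening: 0.054
gripper_force: 0.0
```

{"op": "play_rows", "data": {
  "deltas": [
    [0, 0, 0.02, 0, 0, 0],
    [0, 0, 0.04, 0, 0, 0],
    [0, 0, 0.05, 0, 0, 0],
    [-0.02, 0, 0.04, 0, 0, 0],
    [-0.04, 0, 0, 0, 0, 0],
    [-0.05, 0.02, 0, 0, 0, 0],
    [-0.04, 0.02, 0, 0, 0, 0],
    [0, 0, 0, 0, 0, 0],
    [0, 0, 0, 0, 0, 0]
  ]
}}

```text
clock: 45.3
tool_pos: [0.407, -0.1512, 0.2843]
orientation: [-180.0, -0.2, 1.6]
force: [0.3, 0.8, 0.2]
opening: 0.0566
gripper_force: 0.0
```

Run:
```python
from h import *
o=get_obs(); print(o['tool_pos'],o['clock'])
p,d,m=snap('wrist'); W=pts(d,m); P=W[~np.isnan(W[...,0])]
q,d2,m2=snap('side'); u,v=map(int,proj(m2,[.53,-.19,.15]))
u1,v1=map(int,proj(m,[.53,-.185,.19])); v1=max(v1,60)
C=np.hstack([cv2.resize(p[v1-60:v1+60,u1-60:u1+60],(400,400)),cv2.resize(q[v-40:v+40,u-40:u+40],(400,400),interpolation=2)]); cv2.imwrite('pics/c12.png',C)
s=P[(abs(P[:,1]+.184)<.02)&(P[:,0]>.48)&(P[:,0]<.6)&(P[:,2]>.185)&(P[:,2]<.215)]
for a in np.arange(.486,.58,.004):
    t=s[(s[:,0]>=a)&(s[:,0]<a+.004)]
    if len(t): print(round(a,3),len(t),t.min(0).round(4)[1:],t.max(0).round(4)[1:])
```

```text
[ 0.40700679 -0.15116762  0.28426776] 45.3
0.486 24 [-0.1868  0.1952] [-0.1836  0.199 ]
0.49 36 [-0.1872  0.1946] [-0.1825  0.1987]
0.494 59 [-0.1885  0.1946] [-0.181  0.2  ]
0.498 73 [-0.1891  0.1942] [-0.1799  0.2009]
0.502 84 [-0.1893  0.195 ] [-0.1796  0.201 ]
0.506 85 [-0.1888  0.1948] [-0.1795  0.2021]
0.51 88 [-0.1883  0.1941] [-0.1792  0.2044]
0.514 88 [-0.189  0.195] [-0.179   0.2053]
0.518 114 [-0.1915  0.185 ] [-0.1739  0.2039]
0.522 222 [-0.1944  0.186 ] [-0.1729  0.2043]
0.526 194 [-0.1946  0.1918] [-0.1727  0.2045]
0.53 188 [-0.1941  0.1913] [-0.1725  0.2042]
0.534 209 [-0.1934  0.1921] [-0.1721  0.205 ]
0.538 212 [-0.1939  0.1918] [-0.1719  0.2045]
0.542 192 [-0.1936  0.1914] [-0.1719  0.2039]
0.546 79 [-0.1932  0.1933] [-0.1721  0.2032]
```

View pics/c12.png

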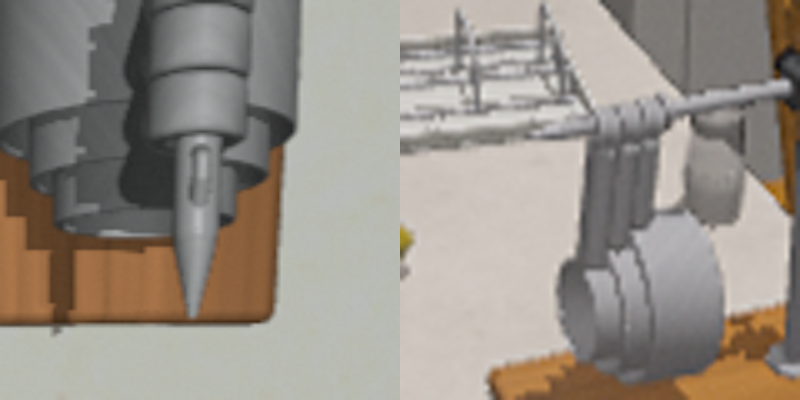

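The view shows all three eyes stacked tight against the stop. The catch stands up clear of the smallest eye at (200,175) in the left panel, and the cups hang upright and nested. I'm handing in.

```bash
python3 -c "
from plant import *
print(close_job())"
```

```text
the job is handed in; nothing more can be done
None
```

The three cups hang nested on the hook behind the raised catch, largest innermost, and the job was handed in at about 45 s. The largest slipped in the first grip and was set back in the drainer and regripped. The salt shaker was not touched, and the judge returned no verdict.

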